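Lamp on, crayons and eraser into the caddy, lamp off

TASK

Switch the desk lamp on by tilting its spring paddle well over towards the lamp's stem, holding it there for about a second and letting it spring back upright. Then tidy up: lay all the loose fat crayons side by side in the caddy's slots, one to a slot, starting with the slot beside the eraser bay and leaving no empty slot between them, and lay the wooden eraser in its flat bay, lengthwise like the crayons. When all is tidy, switch the lamp off by holding the paddle well over the other way, away from the stem, for about a second and letting it spring back; leave the other things on the table alone.

Things in the scene. Friction and masses are not known exactly. Their poses are not given: they have to be found in the camera images.
- lamp: grey desk lamp fixed to the table: a slab base 120 mm (x) by 350 mm (y) and 30 mm high, under a black paddle switch. The origin is on the table right below the paddle; the lamp's y axis points along the base from the paddle to the 22 mm thick upright stem, which stands at y = +250 mm; the slab runs from y = -60 to +290 mm. The stem is 390 mm high, and carries the lamp head, which hangs above and beyond it (y from +200 mm, from 400 mm up)
- toggle (a joint): the black spring-centred paddle of the lamp, hinged 36 mm above the table about the lamp's x axis. Angle in rad: 0 upright, positive = tilted towards the stem (lamp's +y), negative = tilted away from the stem; stops at +0.5 and -0.5. The switch makes contact beyond 0.3 either way. The spring (0.4 N m/rad, some 3 N near the top) brings it back to 0 when let go. The paddle rises freely about 75 mm over a low black plate (top 36 mm above the table)
- toggle_tip (a point): middle of the paddle's top edge, 111 mm above the table when upright. The paddle is 75 mm tall above its hinge, 32 mm wide (lamp's x) and 14 mm thick (lamp's y)
- caddy: pink plastic caddy fixed to the table, 150 mm (x) by 360 mm (y), 8 mm floor with 15 mm high rims. Origin on the table under its centre. Two rails run along its y, 12 mm wide, at x = -45 and +45 mm, tops 24 mm above the table, each with six 10 mm wide teeth reaching 40 mm above the table, 52 mm apart: five slots, each 42 mm clear, over both rails. Between the rails it is open down to the floor (78 mm). At its -y end is a flat bay without rails for the eraser
- bay (a point): centre of the flat eraser bay, on its floor 8 mm above the table; the bay is 134 mm (caddy's x) by 88 mm (y) inside
- slot1 (a point): slot 1 of five, counted from the one beside the eraser bay (centre at caddy y = -54 mm): mid-way between the two rails, at the height of the rail tops, 24 mm above the table. A crayon lies along the caddy's x with both ends on the rails
- slot2 (a point): slot 2 of five, counted from the one beside the eraser bay (centre at caddy y = -2 mm): mid-way between the two rails, at the height of the rail tops, 24 mm above the table. A crayon lies along the caddy's x with both ends on the rails
- slot3 (a point): slot 3 of five, counted from the one beside the eraser bay (centre at caddy y = 50 mm): mid-way between the two rails, at the height of the rail tops, 24 mm above the table. A crayon lies along the caddy's x with both ends on the rails
- slot4 (a point): slot 4 of five, counted from the one beside the eraser bay (centre at caddy y = 102 mm): mid-way between the two rails, at the height of the rail tops, 24 mm above the table. A crayon lies along the caddy's x with both ends on the rails
- slot5 (a point): slot 5 of five, counted from the one beside the eraser bay (centre at caddy y = 154 mm): mid-way between the two rails, at the height of the rail tops, 24 mm above the table. A crayon lies along the caddy's x with both ends on the rails
- crayon1_center (a point): centre of a fat eight-sided crayon, 120 mm long, 26 mm across flats, 70 g, with a short cone at its +x end and a paper sleeve; x runs along it. It lies on any of its flats. May be absent (the colours mean nothing)
- crayon2_center (a point): centre of a fat eight-sided crayon, 120 mm long, 26 mm across flats, 70 g, with a short cone at its +x end and a paper sleeve; x runs along it. It lies on any of its flats. May be absent (the colours mean nothing)
- crayon3_center (a point): centre of a fat eight-sided crayon, 120 mm long, 26 mm across flats, 70 g, with a short cone at its +x end and a paper sleeve; x runs along it. It lies on any of its flats. May be absent (the colours mean nothing)
- crayon4_center (a point): centre of a fat eight-sided crayon, 120 mm long, 26 mm across flats, 70 g, with a short cone at its +x end and a paper sleeve; x runs along it. It lies on any of its flats. May be absent (the colours mean nothing)
- crayon5_center (a point): centre of a fat eight-sided crayon, 120 mm long, 26 mm across flats, 70 g, with a short cone at its +x end and a paper sleeve; x runs along it. It lies on any of its flats. May be absent (the colours mean nothing)
- eraser_center (a point): centre of the wooden block eraser with a grey felt underside, 110 mm long (x) by 45 mm wide (y) by 34 mm high, 80 to 170 g
- tumbler: glass tumbler, 72 mm wide, 100 mm high, origin at the centre of its underside; a bystander to leave alone
- mug: blue mug, 80 mm wide, 90 mm high, origin at the centre of its underside; a bystander to leave alone
- tape: roll of clear tape, 64 mm wide, 20 mm high, origin at the centre of its underside; a bystander to leave alone
- notebook: blue notebook, 90 by 120 by 16 mm, origin at the centre of its underside; a bystander to leave alone
- jar: closed jar, 64 mm wide, 90 mm high, origin at the centre of its underside; a bystander to leave alone
- stapler: mini stapler, 40 by 60 by 36 mm, origin at the centre of its underside; a bystander to leave alone
- sharpener: white pencil sharpener block, 45 by 50 by 35 mm, origin at the centre of its underside; a bystander to leave alone
Mind the look-alikes: they are no part of the job. Leave any red look-alike of the part that bears crayon1_center alone.

How it is judged:
On the way, in this order (a step that is already met when the one before it is completed fails the run):
1. the paddle is held tilted towards the stem (lamp on) (value of joint toggle above 0.3 rad), for 0.6 s.
2. the paddle has been let go and is upright again (value of joint toggle between -0.08 and 0.08 rad), for 0.2 s.
3. all crayons lie in the slots in an unbroken row from the bay, and the eraser lies in the bay (height (world z) of each of crayon1_center, crayon2_center, crayon3_center, crayon4_center, crayon5_center below 0.042 m and angle between the x axis of each of crayon1_center, crayon2_center, crayon3_center, crayon4_center, crayon5_center and the x axis of caddy, either way round below 0.2 rad and linear speed of each of crayon1, crayon2, crayon3, crayon4, crayon5, eraser below 0.03 m/s and (horizontal distance between crayon1_center and slot1 below 0.026 m or horizontal distance between crayon1_center and slot2 below 0.026 m or horizontal distance between crayon1_center and slot3 below 0.026 m or horizontal distance between crayon1_center and slot4 below 0.026 m or horizontal distance between crayon1_center and slot5 below 0.026 m) and (horizontal distance between crayon2_center and slot1 below 0.026 m or horizontal distance between crayon2_center and slot2 below 0.026 m or horizontal distance between crayon2_center and slot3 below 0.026 m or horizontal distance between crayon2_center and slot4 below 0.026 m or horizontal distance between crayon2_center and slot5 below 0.026 m) and (horizontal distance between crayon3_center and slot1 below 0.026 m or horizontal distance between crayon3_center and slot2 below 0.026 m or horizontal distance between crayon3_center and slot3 below 0.026 m or horizontal distance between crayon3_center and slot4 below 0.026 m or horizontal distance between crayon3_center and slot5 below 0.026 m) and (horizontal distance between crayon4_center and slot1 below 0.026 m or horizontal distance between crayon4_center and slot2 below 0.026 m or horizontal distance between crayon4_center and slot3 below 0.026 m or horizontal distance between crayon4_center and slot4 below 0.026 m or horizontal distance between crayon4_center and slot5 below 0.026 m) and (horizontal distance between crayon5_center and slot1 below 0.026 m or horizontal distance between crayon5_center and slot2 below 0.026 m or horizontal distance between crayon5_center and slot3 below 0.026 m or horizontal distance between crayon5_center and slot4 below 0.026 m or horizontal distance between crayon5_center and slot5 below 0.026 m) and (not (horizontal distance between any of crayon1_center, crayon2_center, crayon3_center, crayon4_center, crayon5_center and slot2 below 0.026 m) or horizontal distance between any of crayon1_center, crayon2_center, crayon3_center, crayon4_center, crayon5_center and slot1 below 0.026 m) and (not (horizontal distance between any of crayon1_center, crayon2_center, crayon3_center, crayon4_center, crayon5_center and slot3 below 0.026 m) or horizontal distance between any of crayon1_center, crayon2_center, crayon3_center, crayon4_center, crayon5_center and slot2 below 0.026 m) and (not (horizontal distance between any of crayon1_center, crayon2_center, crayon3_center, crayon4_center, crayon5_center and slot4 below 0.026 m) or horizontal distance between any of crayon1_center, crayon2_center, crayon3_center, crayon4_center, crayon5_center and slot3 below 0.026 m) and (not (horizontal distance between any of crayon1_center, crayon2_center, crayon3_center, crayon4_center, crayon5_center and slot5 below 0.026 m) or horizontal distance between any of crayon1_center, crayon2_center, crayon3_center, crayon4_center, crayon5_center and slot4 below 0.026 m) and horizontal distance between eraser_center and bay below 0.03 m and height (world z) of eraser_center below 0.032 m and angle between the x axis of eraser_center and the x axis of caddy, either way round below 0.25 rad), for 0.2 s.
4. the paddle is held tilted away from the stem (lamp off) (value of joint toggle below -0.3 rad), for 0.6 s.
At the end, for the whole second after the job is handed in: Crayons at rest on both rails, one per slot (within 26 mm of its centre, 0.2 rad of its line, not riding on the teeth), no gap from the slot beside the bay; eraser flat in the bay within 30 mm of its centre, lengthwise within 0.25 rad; paddle upright within 0.08 rad (all of step 2 and all of step 3); the robot touches nothing.
It fails at once if a bystander is pushed more than 50 mm away (distance of any of tumbler, mug, tape, notebook, jar, stapler, sharpener from where it was at the start of the episode above 0.05 m).
It fails at once if the tumbler, mug or jar is tipped over (angle between any of tumbler, mug, jar's own z axis and vertical above 0.6 rad).
Of crayon1, crayon2, crayon3, crayon4, crayon5 only 3 to 5 are there at a start; the rules pass over those that are not, and their reading is None.
At some moment in a run one of crayon1, crayon2, crayon3, crayon4, crayon5, eraser may be knocked a few centimetres aside while the robot is not near it.
Once in a run the grip may slacken for a moment while it holds something.
It also fails if it takes over 210 s, if anything falls off the work surface, if the arm or the gripper's body presses on something with over 40 N, if the wrist force passes 120 N, or if a joint passes its speed limit or range.

ROBOT

A 6-joint arm with a two-finger parallel gripper is mounted at the origin on the work surface. World frame = base frame: x ahead of the robot, y to its left, z up, the work surface at z = 0. Lengths are in m, angles in rad, forces in N, time in s.
With the tool pointing down it reaches from about 0.25 to 0.775 m from the base axis. Payload 4 kg.
Tool frame: the origin (TCP) lies midway between the tips of the shut fingers; the grasp point (between the pads) lies 19 mm behind it (robot.tcp_to_grasp is the distance from the TCP to the grasp point, in m); z points along the fingers, x is the direction in which the jaws open and shut, and the axes are right-handed (so a half turn about z gives the same grasp; the last joint's range is limited). The gripper opens to 94 mm and grips with 3 to 60 N. Pads are 16 mm wide; open, the fingers measure 119 mm over their backs; the gripper's body (75 mm by 177 mm) begins 78 mm behind the grasp point.
Start: joints at [1.159, 0.087, 1.371, -0, 1.684, -0.103], TCP at [0.167, 0.524, 0.206] pointing down, gripper open.
Joint ranges: [-3.1, 3.1], [-0.76, 2.03], [0.27, 2.55], [-1.08, 4.22], [0.17, 2.65], [-2.57, 2.57]. Speed limits (rad/s): [2.79, 2.79, 3.14, 3.14, 3.14, 3.14].

INTERFACE

Orientations are given as [roll, pitch, yaw] about the fixed x, y, z axes, in that order (R = Rz(yaw) Ry(pitch) Rx(roll)).
In Python, from bench import get_obs, vision, robot gives the robot as it stands.
- The arm moves only by the tool servo_tool, never from a script. Its argument "targets" is text: rows parted by semicolons, each of 7 numbers parted by spaces: the opening, from 0 (shut) to 1 (fully open), then the shift along the tool's x, y, z as a fraction of full scale, then the turn, a rotation vector about the tool's x, y, z as a fraction of full scale. A call has 1 to 12 rows; each row is the pose to reach, as a shift and turn from the pose commanded when the call began, along the tool's axes at that moment, turning the shorter way round; what a row does not reach only later rows make up. Full scale, the value 1, is 0.25 m for a shift and pi rad for a turn. A row lasts 1/12 s, in which the tool goes at most 41.7 mm and 7.16 degrees, less where a joint would pass 70% of its speed; a pose out of reach is approached as far as the arm can. A call with a number of a shift or a turn outside -1 to 1 is refused whole. A call with a gripper value outside its range is refused whole. The fingers move at their own pace and stop on an object; the grip force is fixed at half the most. Time passes only in rows, so rows that repeat a pose let the fingers close. It gives the time, the measured TCP pose, the force and the opening at its end, in the units of the state.
- get_obs(): the state, without advancing time (a new reading comes with each control period).
- vision.snapshot(name): name is "scene" or "side" or "wrist"; returns a dict with "image" (480x640x3 uint8, red, green, blue), "mtx" (3x3 intrinsics, pixels), "world_from_camera" (4x4, takes a point from camera to world coordinates); the wrist camera has in their place "T_tool_cam" (4x4, takes a point from camera to tool coordinates, whose origin is the TCP and whose axes are the tool frame's). Camera axes: x right, y down, z forward; pixel columns grow to the right and rows downward; lengths in m; the calibration is good to about 2 mm. A picture is of the moment at which its call begins: read the wrist's pose just before it. There is no depth.
- robot.close_job(): hands the job in, once; it reports no verdict.
The state is a dict: "time": time; "joint_positions": joint angles; "qvel": joint speeds; "joint_torque": joint torques, N m; "tool_pos": TCP position; "ee_rot": TCP orientation; "wrist_force": force on the tool from outside, world axes, zero at the start; "wrist_torque": the same for the moment, N m; "width": finger opening in m.
Only numpy, scipy, OpenCV 4.12 (cv2) and the standard library are available. Lean on these libraries where they do the work, as an engineer would, in place of code of your own. Each camera call takes 0.05 s, during which the arm holds its last target.

## Working session

There is one attempt and no reset: what is moved stays moved. The work goes in short steps, Python scripts to look and compute and a tool call to move; the robot and the scene stay as the last step left them, time stands still between calls to the robot, and variables do not carry over. Pictures are saved under pics/ and viewed, and the job is handed in when it is done.

Besides the shell and the picture viewer there is one more tool, called after "Call:" as name(argument=value, ...) on one line, values as JSON. servo_tool: Moves the arm, as the interface text tells. Its arguments: {"type":"object","properties":{"targets":{"type":"string"}},"required":["targets"]}

```bash
ls; mkdir -p pics
cat > h.py <<'E'
import numpy as np, cv2, json
from scipy.spatial.transform import Rotation as R
from bench import get_obs, vision, robot
def pose():
    o=get_obs(); return np.array(o["tool_pos"]), R.from_euler('xyz',o["ee_rot"]).as_matrix(), o
def snap(name,fn):
    p,Rm,o=pose()
    s=vision.snapshot(name)
    cv2.imwrite('pics/'+fn+'.png', s["image"][:,:,::-1])
    if name=='wrist':
        T=np.eye(4);T[:3,:3]=Rm;T[:3,3]=p
        W=T@np.array(s["T_tool_cam"])
    else: W=np.array(s["world_from_camera"])
    np.savez('pics/'+fn+'.npz',K=np.array(s["mtx"]),W=W)
    return s
def cam(fn):
    d=np.load('pics/'+fn+'.npz'); return d['K'],d['W']
def ray(fn,u,v):
    K,W=cam(fn); d=W[:3,:3]@np.linalg.inv(K)@np.array([u,v,1.]); return W[:3,3],d/np.linalg.norm(d)
def onz(fn,u,v,z):
    c,d=ray(fn,u,v); return c+d*(z-c[2])/d[2]
def tri(obs):
    A=np.zeros((3,3));b=np.zeros(3)
    for fn,u,v in obs:
        c,d=ray(fn,u,v);P=np.eye(3)-np.outer(d,d);A+=P;b+=P@c
    x=np.linalg.solve(A,b)
    return x,[np.linalg.norm((np.eye(3)-np.outer(ray(*o)[1],ray(*o)[1]))@(x-ray(*o)[0])) for o in obs]
def proj(fn,X):
    K,W=cam(fn);X=np.atleast_2d(X);c=(X-W[:3,3])@W[:3,:3];q=c@K.T;return q[:,:2]/q[:,2:]
E
python3 - <<'E'
from h import *
p,Rm,o=pose();print(o)
for n in ("scene","side","wrist"):
    snap(n,n+'0'); K,W=cam(n+'0');print(n,K[0,0],K[1,1],W.round(3).tolist())
E
```

```text
pics
{'time': 0.0, 'joint_positions': array([ 1.15894091e+00,  8.79649539e-02,  1.37223288e+00, -1.52484862e-05,
        1.68361716e+00, -1.03097964e-01]), 'qvel': array([-0.00048718, -0.00023649, -0.00174701, -0.0006969 ,  0.00235914,
        0.00111191]), 'joint_torque': array([ 3.10417263e-04, -3.40178990e+01, -3.02428257e+01,  7.17437896e-02,
        3.31114966e-02, -1.59710344e-04]), 'tool_pos': array([0.16691817, 0.52348168, 0.2043096 ]), 'ee_rot': array([-3.14137902e+00,  2.21209932e-03,  1.26203741e+00]), 'wrist_force': array([ 1.25857503,  0.58828217, -0.08620986]), 'wrist_torque': array([0.06047888, 0.00721866, 0.03082837]), 'width': 0.09387734879622166}
scene 472.28384512222647 472.28384512222647 [[0.636, 0.408, -0.655, 1.285], [0.771, -0.353, 0.529, -0.652], [-0.015, -0.842, -0.539, 0.669], [0.0, 0.0, 0.0, 1.0]]
side 469.1668060588663 469.1668060588663 [[0.915, -0.292, 0.28, 0.248], [-0.404, -0.644, 0.649, -0.798], [-0.009, -0.707, -0.707, 0.88], [0.0, 0.0, 0.0, 1.0]]
wrist 359.8458358285257 359.8458358285257 [[0.303, 0.926, 0.225, 0.103], [0.953, -0.294, -0.074, 0.546], [-0.002, 0.237, -0.971, 0.383], [0.0, 0.0, 0.0, 1.0]]
```

View pics/scene0.png

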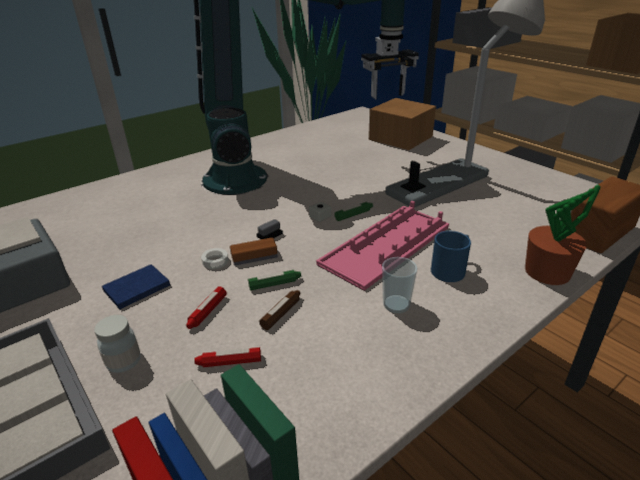

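View pics/side0.png

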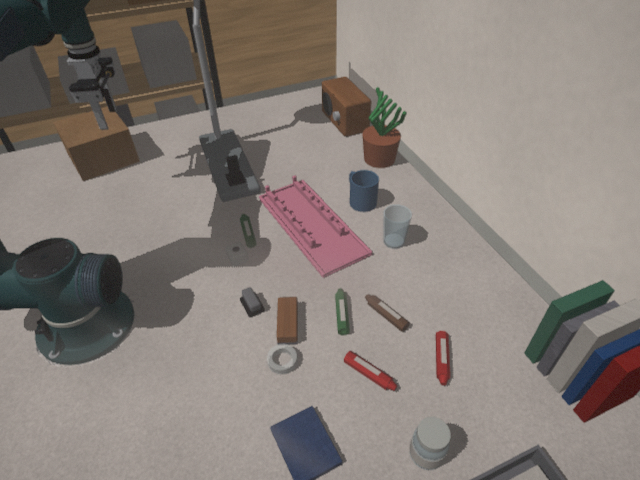

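View pics/wrist0.png

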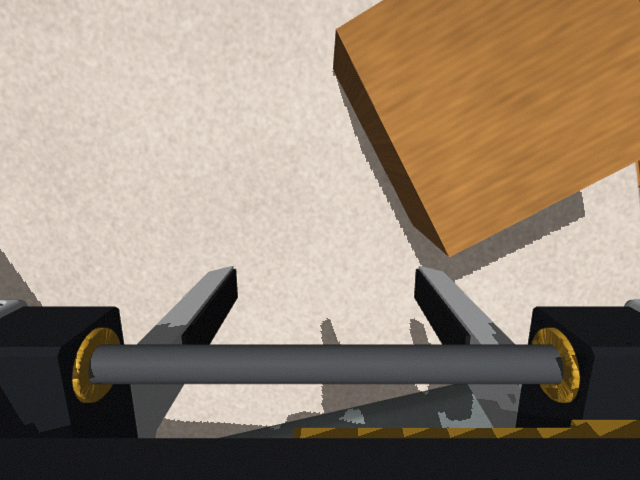

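Run:
```python
import cv2
a=cv2.imread('pics/scene0.png');b=cv2.imread('pics/side0.png')
cv2.imwrite('pics/c1.png',cv2.resize(a[190:380,170:390],None,fx=3.1,fy=3.1,interpolation=cv2.INTER_CUBIC))
cv2.imwrite('pics/c2.png',cv2.resize(b[200:400,220:470],None,fx=3,fy=3,interpolation=cv2.INTER_CUBIC))
cv2.imwrite('pics/c3.png',cv2.resize(a[130:290,310:510],None,fx=3.5,fy=3.5,interpolation=cv2.INTER_CUBIC))
cv2.imwrite('pics/c4.png',cv2.resize(b[120:280,190:410],None,fx=3.5,fy=3.5,interpolation=cv2.INTER_CUBIC))
```

```text
(no output)
```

View pics/c1.png

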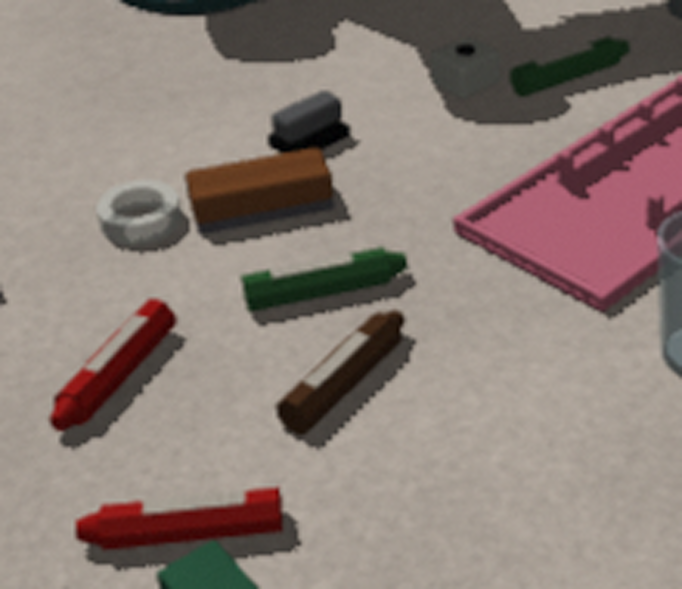

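View pics/c2.png

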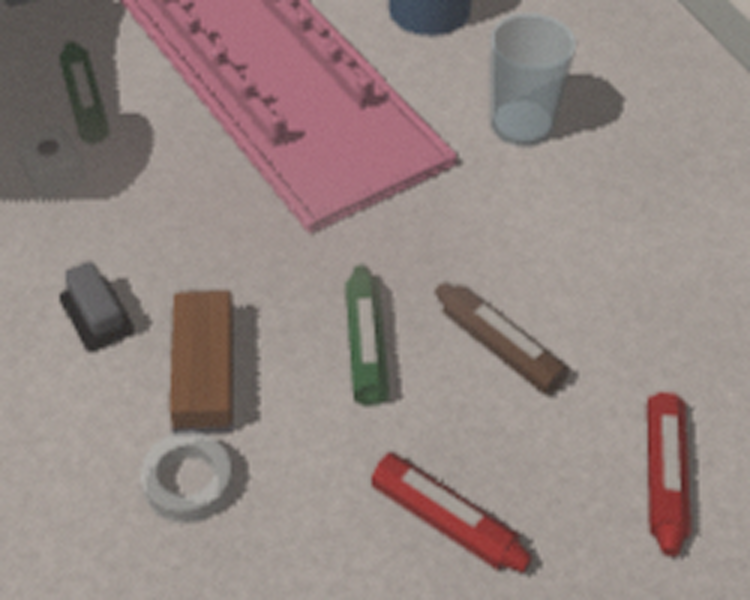

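View pics/c3.png

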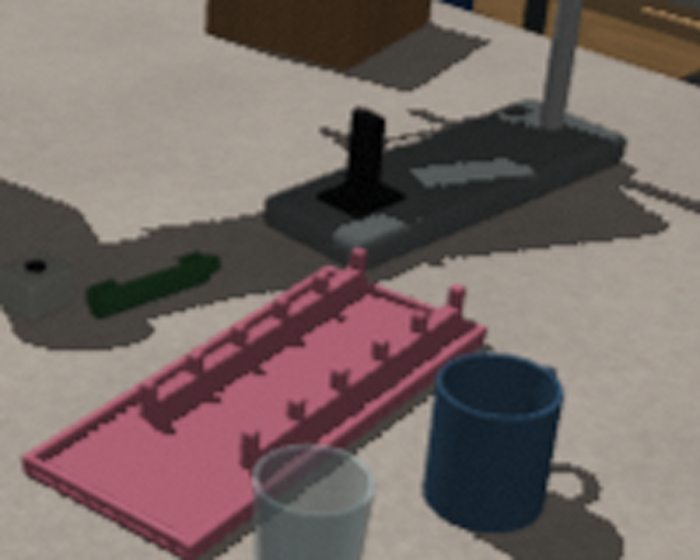

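View pics/c4.png

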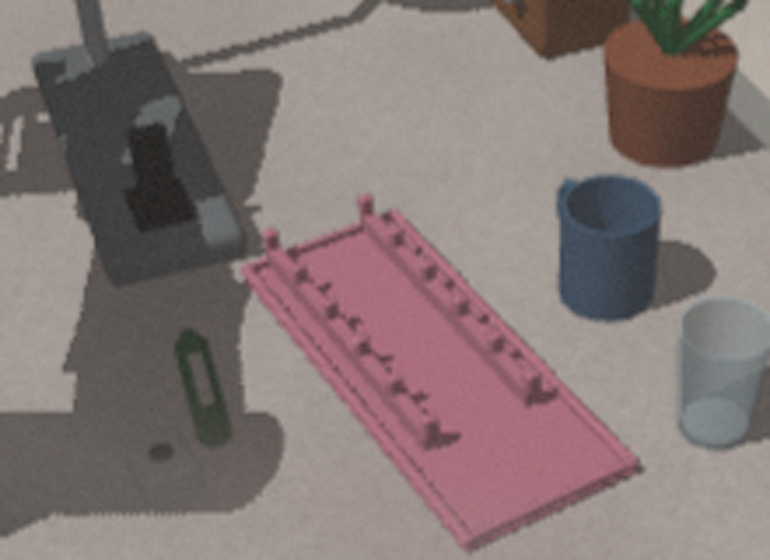

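```bash
cat >> h.py <<'E'
C={'1':('scene0',170,190,3.1),'2':('side0',220,200,3.),'3':('scene0',310,130,3.5),'4':('side0',190,120,3.5)}
def cz(k,u,v,z):
    f,a,b,s=C[k];return onz(f,a+(u+.5)/s-.5,b+(v+.5)/s-.5,z)
def ct(*obs):
    return tri([(C[k][0],C[k][1]+u/C[k][3],C[k][2]+v/C[k][3]) for k,u,v in obs])
E
python3 - <<'E'
from h import *
np.set_printoptions(precision=3,suppress=True)
print('paddle',ct(('3',368,112),('4',150,130)), )
print('slab c3',[cz('3',u,v,.03) for u,v in((268,208),(378,238),(625,137))],'c4',[cz('4',u,v,.03) for u,v in((112,260),(243,240),(152,38),(35,58))])
print('caddy c3',[cz('3',u,v,.015) for u,v in((25,460),(188,550),(486,328))],'c4',[cz('4',u,v,.015) for u,v in((470,545),(638,462),(243,270),(395,210))])
print('green far',cz('3',90,300,.013),cz('3',215,262,.013),cz('4',220,440,.013),cz('4',185,335,.013))
for n,pts1,pts2 in (('green',((245,290),(405,262)),((367,395),(360,270))),('brown',((292,415),(400,320)),((560,380),(440,290))),('redA',((160,310),(62,412)),((385,470),(525,560))),('redB',((282,510),(80,530)),((665,400),(670,548)))):
    for a,b in zip(pts1,pts2): print(n,cz('1',*a,.013),cz('2',*b,.013))
print('eraser c1 top',[cz('1',u,v,.034) for u,v in((188,178),(202,198),(330,180),(320,150))],'c2',[cz('2',u,v,.034) for u,v in((175,292),(230,292),(230,412),(172,410))])
for n,o in (('tumbler',('2',522,125,0)),('mug',('4',610,290,0)),('tape',('2',187,480,0)),('stapler',('2',100,320,0)),('sharp',('4',160,452,.035))):print(n,cz(*o))
E
```

```text
paddle (array([0.459, 0.349, 0.109]), [np.float64(0.002749049819725413), np.float64(0.002749049819725506)])
slab c3 [array([0.416, 0.281, 0.03 ]), array([0.514, 0.31 , 0.03 ]), array([0.53, 0.63, 0.03])] c4 [array([0.399, 0.294, 0.03 ]), array([0.505, 0.275, 0.03 ]), array([0.524, 0.613, 0.03 ]), array([0.412, 0.625, 0.03 ])]
caddy c3 [array([ 0.554, -0.093,  0.015]), array([ 0.697, -0.076,  0.015]), array([0.648, 0.283, 0.015])] c4 [array([ 0.547, -0.1  ,  0.015]), array([ 0.692, -0.077,  0.015]), array([0.497, 0.256, 0.015]), array([0.643, 0.279, 0.015])]
green far [0.413 0.084 0.013] [0.433 0.202 0.013] [0.419 0.074 0.013] [0.43  0.199 0.013]
green [ 0.518 -0.261  0.013] [ 0.518 -0.265  0.013]
green [ 0.567 -0.153  0.013] [ 0.563 -0.155  0.013]
brown [ 0.651 -0.307  0.013] [ 0.654 -0.311  0.013]
brown [ 0.619 -0.196  0.013] [ 0.612 -0.199  0.013]
redA [ 0.499 -0.32   0.013] [ 0.502 -0.327  0.013]
redA [ 0.551 -0.421  0.013] [ 0.558 -0.427  0.013]
redB [ 0.717 -0.358  0.013] [ 0.715 -0.358  0.013]
redB [ 0.653 -0.458  0.013] [ 0.651 -0.459  0.013]
eraser c1 top [array([ 0.391, -0.233,  0.034]), array([ 0.423, -0.239,  0.034]), array([ 0.467, -0.15 ,  0.034]), array([ 0.425, -0.131,  0.034])] c2 [array([ 0.417, -0.132,  0.034]), array([ 0.456, -0.15 ,  0.034]), array([ 0.416, -0.251,  0.034]), array([ 0.379, -0.232,  0.034])]
tumbler [ 0.77  -0.054  0.   ]
mug [0.772 0.122 0.   ]
tape [ 0.374 -0.269  0.   ]
stapler [ 0.361 -0.108  0.   ]
sharp [0.372 0.058 0.035]
```

```bash
cat >> h.py <<'E'
def go(x,y,z,yaw=None):
    """print shift fractions and turn for a tool-down pose; yaw deg of tool x (None keeps)"""
    p,Rm,o=pose()
    cur=np.degrees(np.arctan2(Rm[1,0],Rm[0,0]))
    if yaw is None: dy=0
    else: dy=(yaw-cur+90)%180-90
    s=Rm.T@(np.array([x,y,z])-p)/.25
    c,sn=np.cos(np.radians(cur+dy)),np.sin(np.radians(cur+dy))
    Rt=np.array([[c,sn,0],[sn,-c,0],[0,0,-1.]])
    rv=R.from_matrix(Rm.T@Rt).as_rotvec()/np.pi
    n=np.linalg.norm(s)*.25
    print('shift',s.round(4),'turn',rv.round(4),'rows',max(n/.0417,abs(dy)/7.16).round(1),'yaw',cur.round(1),'dyaw',np.round(dy,1),'q6',o['joint_positions'][5].round(2),'t',round(o['time'],1),'F',np.round(o['wrist_force'],1),'w',round(o['width'],4))
E
python3 -c "
from h import *
go(.454,.300,.2,87);go(.454,.30,.09,87)"
```

```text
shift [-0.5031  1.3656  0.0189] turn [-0.0001  0.0005 -0.0816] rows 8.7 yaw 72.3 dyaw 14.7 q6 -0.1 t 0.1 F [-0.5  0.3 -0.3] w 0.094
shift [-0.5024  1.3656  0.4589] turn [-0.0001  0.0005 -0.0816] rows 9.1 yaw 72.3 dyaw 14.7 q6 -0.1 t 0.1 F [-0.5  0.3 -0.3] w 0.094
```

Call:
servo_tool(targets="0 -0.25 0.68 0 0 0 -0.04; 0 -0.25 0.68 0 0 0 -0.04; 0 -0.25 0.68 0 0 0 -0.04; 0 -0.5 1 0 0 0 -0.08; 0 -0.5 1 0 0 0 -0.08; 0 -0.5 1 0 0 0 -0.08; 0 -0.5 1 0 0 0 -0.08; 0 -0.5 1 0 0 0 -0.08; 0 -0.5 1 0 0 0 -0.08")

```text
time: 0.9
tool_pos: [0.3683, 0.3275, 0.2051]
ee_rot: [-3.141, 0.0, 1.509]
wrist_force: [0.1, -0.3, 0.4]
width: 0.0374
```

```bash
python3 -c "
from h import *
snap('wrist','w1')
go(.454,.300,.2,87);go(.454,.30,.09,87)"
```

```text
shift [-0.0937  0.3526  0.0204] turn [-0.0003 -0.0001 -0.0022] rows 2.2 yaw 86.6 dyaw 0.4 q6 -0.9 t 0.9 F [-0.9  0.7 -0.3] w 0.0332
shift [-0.0939  0.353   0.4604] turn [-0.0003 -0.0001 -0.0022] rows 3.5 yaw 86.6 dyaw 0.4 q6 -0.9 t 0.9 F [-0.9  0.7 -0.3] w 0.0332
```

View pics/w1.png

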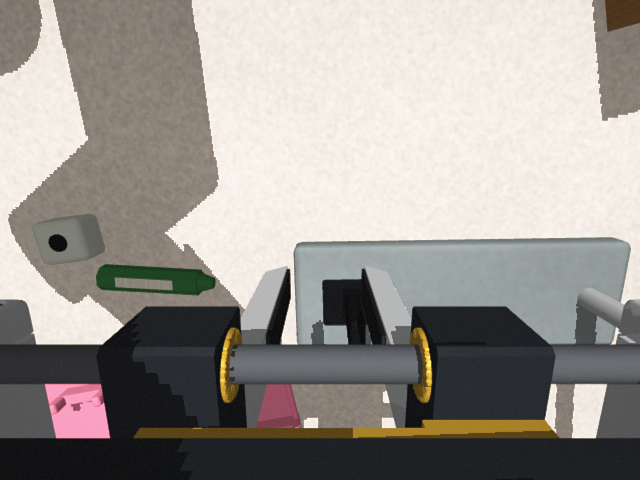

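```bash
python3 -c "
from h import *
np.set_printoptions(precision=3,suppress=True)
a=onz('w1',297,243,.03);b=onz('w1',628,240,.03);print(a,b,np.linalg.norm(a-b),np.degrees(np.arctan2(*(b-a)[[1,0]])))
print(onz('w1',323,280,.036),onz('w1',323,324,.036))
for u,v in((97,277),(215,283)):print(onz('w1',u,v,.013))
"
```

```text
[0.391 0.298 0.03 ] [0.408 0.633 0.03 ] 0.3354872502014621 87.03181078547107
[0.43  0.322 0.036] [0.479 0.319 0.036]
[0.42  0.076 0.013]
[0.435 0.203 0.013]
```

Call:
servo_tool(targets="0 -0.09 0.35 0 0 0 0; 0 -0.09 0.35 0 0 0 0; 0 -0.09 0.35 0 0 0 0; 0 -0.09 0.35 0.3 0 0 0; 0 -0.09 0.35 0.46 0 0 0; 0 -0.09 0.35 0.46 0 0 0; 0 -0.09 0.35 0.46 0 0 0; 0 -0.09 0.35 0.46 0 0 0")

```text
time: 1.62
tool_pos: [0.451, 0.3022, 0.0887]
ee_rot: [-3.137, 0.002, 1.516]
wrist_force: [0.5, -0.7, 0.7]
width: 0.0009
```

```bash
python3 -c "
from h import *
go(.456,.343,.09,87)
snap('side','s1');snap('scene','sc1')
a=cv2.imread('pics/s1.png')[100:240,170:320];b=cv2.imread('pics/sc1.png')[120:260,360:510]
cv2.imwrite('pics/m1.png',cv2.resize(np.hstack([a,b]),None,fx=2.6,fy=2.6,interpolation=cv2.INTER_CUBIC))"
```

```text
shift [ 0.1642  0.011  -0.0055] turn [-0.0015  0.0007 -0.0009] rows 1.0 yaw 86.8 dyaw 0.2 q6 -1.03 t 1.6 F [ 0.5 -0.7  0.7] w 0.0009
```

View pics/m1.png

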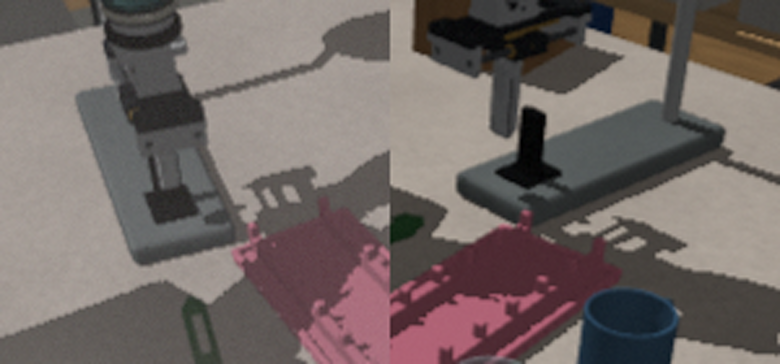

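Call:
servo_tool(targets="0 0.04 0.015 0 0 0 0; 0 0.08 0.015 0 0 0 0; 0 0.1 0.015 0 0 0 0; 0 0.12 0.015 0 0 0 0; 0 0.14 0.015 0 0 0 0; 0 0.16 0.015 0 0 0 0; 0 0.18 0.015 0 0 0 0;0 0.2 0.015 0 0 0 0;0 0.2 0.015 0 0 0 0")

```text
time: 2.47
tool_pos: [0.4599, 0.3514, 0.09]
ee_rot: [-3.141, 0.001, 1.514]
wrist_force: [0.1, -2.1, 0.6]
width: 0.0003
```

```bash
python3 -c "
from h import *
go(.456,.343,.09,87)
snap('side','s2');snap('scene','sc2')
a=cv2.imread('pics/s2.png')[100:240,170:320];b=cv2.imread('pics/sc2.png')[120:260,360:510]
cv2.imwrite('pics/m2.png',cv2.resize(np.hstack([a,b]),None,fx=2.6,fy=2.6,interpolation=cv2.INTER_CUBIC))"
```

```text
shift [-0.0345 -0.0136 -0.    ] turn [-0.0002  0.0003 -0.0015] rows 0.2 yaw 86.7 dyaw 0.3 q6 -0.96 t 2.5 F [ 0.1 -2.1  0.6] w 0.0003
```

View pics/m2.png

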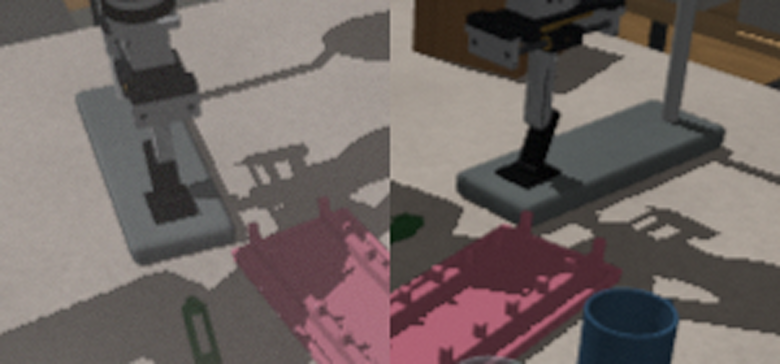

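Call:
servo_tool(targets="0 0.012 0 0 0 0 0;0 0.02 0 0 0 0 0;0 0.02 0 0 0 0 0;0 0.02 0 0 0 0 0;0 0.02 0 0 0 0 0;0 0.02 0 0 0 0 0;0 0.02 0 0 0 0 0;0 0.02 0 0 0 0 0;0 0.02 0 0 0 0 0;0 0.02 0 0 0 0 0;0 0.02 0 0 0 0 0;0 0.02 0 0 0 0 0")

```text
time: 3.57
tool_pos: [0.4603, 0.3561, 0.0905]
ee_rot: [-3.141, -0.0, 1.513]
wrist_force: [-1.2, -2.4, -0.6]
width: 0.0004
```

```bash
python3 -c "
from h import *
go(.456,.343,.09,87)
snap('side','s3');snap('scene','sc3')
a=cv2.imread('pics/s3.png')[100:240,170:320];b=cv2.imread('pics/sc3.png')[120:260,360:510]
cv2.imwrite('pics/m3.png',cv2.resize(np.hstack([a,b]),None,fx=2.6,fy=2.6,interpolation=cv2.INTER_CUBIC))
o=np.array([.4565,.348,.036]);u=np.array([.052,.9986,0])
for th in (0,.2,.3,.4,.5):
  t=o+.075*(np.sin(th)*u+np.cos(th)*np.array([0,0,1]));q=proj('sc3',t)[0];print(th,(q-[360,120])*2.6+[390,0], proj('sc3',o))
"
```

```text
shift [-0.0534 -0.014   0.0019] turn [-0.     -0.     -0.0016] rows 0.3 yaw 86.7 dyaw 0.3 q6 -0.95 t 3.6 F [-1.2 -2.4 -0.6] w 0.0004
0 [530.27888311 108.98297068] [[411.84091881 185.18683156]]
0.2 [539.59992181 106.88252616] [[411.84091881 185.18683156]]
0.3 [544.01385197 106.79536077] [[411.84091881 185.18683156]]
0.4 [548.20248385 107.34544146] [[411.84091881 185.18683156]]
0.5 [552.12427177 108.52035613] [[411.84091881 185.18683156]]
```

View pics/m3.png

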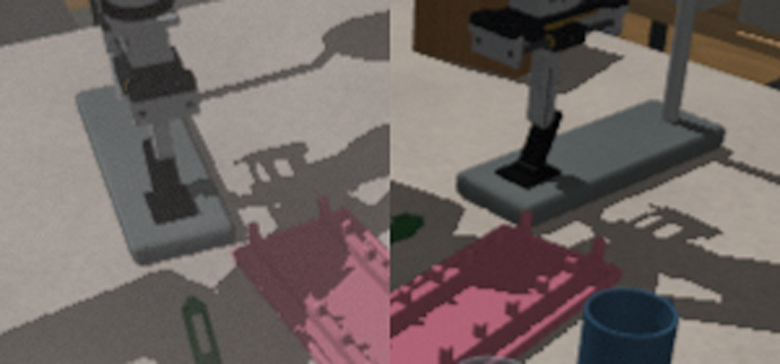

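Call:
servo_tool(targets="0 0.006 0 0 0 0 0;0 0.006 0 0 0 0 0;0 0.006 0 0 0 0 0;0 0.006 0 0 0 0 0;0 -0.05 0 0 0 0 0;0 -0.1 0 0 0 0 0;0 -0.15 0 0 0 0 0;0 -0.2 0 0 0 0 0;0 -0.2 0 0 0 0 0;0 -0.2 0 0 0 0 0;0 -0.2 0 0 0 0 0")

```text
time: 4.58
tool_pos: [0.4576, 0.3062, 0.0908]
ee_rot: [3.141, -0.001, 1.513]
wrist_force: [-1.0, -0.3, -0.1]
width: 0.0006
```

```bash
python3 -c "
from h import *
go(.454,.300,.3,87)
snap('scene','sc4')
cv2.imwrite('pics/m4.png',cv2.resize(cv2.imread('pics/sc4.png')[60:260,360:560],None,fx=3,fy=3,interpolation=cv2.INTER_CUBIC))"
```

```text
shift [-0.0248 -0.0127 -0.837 ] turn [ 0.0002 -0.0003 -0.0018] rows 5.0 yaw 86.7 dyaw 0.3 q6 -1.03 t 4.6 F [-1.  -0.3 -0.1] w 0.0006
```

View pics/m4.png

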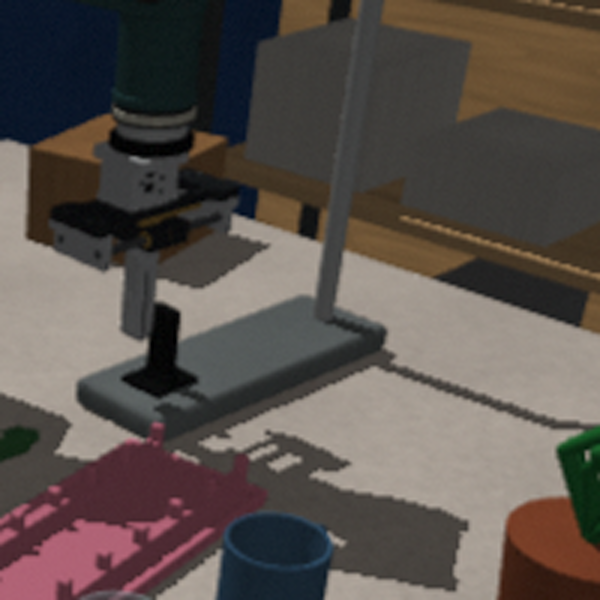

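```bash
python3 -c "
from h import *
go(.48,.08,.3,7)"
```

```text
shift [-0.8985  0.1419 -0.8381] turn [-1.000e-04 -3.000e-04  4.428e-01] rows 11.1 yaw 86.7 dyaw -79.7 q6 -1.03 t 4.6 F [-0.8  0.  -0.1] w 0.0003
```

Call:
servo_tool(targets="1 -0.1 0 -0.4 0 0 0; 1 -0.1 0 -0.4 0 0 0; 1 -0.1 0 -0.4 0 0 0;1 -0.9 0.14 -0.84 0 0 0.44;1 -0.9 0.14 -0.84 0 0 0.44;1 -0.9 0.14 -0.84 0 0 0.44;1 -0.9 0.14 -0.84 0 0 0.44;1 -0.9 0.14 -0.84 0 0 0.44;1 -0.9 0.14 -0.84 0 0 0.44;1 -0.9 0.14 -0.84 0 0 0.44;1 -0.9 0.14 -0.84 0 0 0.44;1 -0.9 0.14 -0.84 0 0 0.44")

```text
time: 5.63
tool_pos: [0.48, 0.0794, 0.301]
ee_rot: [-3.141, -0.001, 0.382]
wrist_force: [0.4, -0.2, 0.3]
width: 0.0768
```

```bash
python3 -c "
from h import *
snap('wrist','w2')
go(.45,-.38,.3,-60)
go(.47,-.12,.3,-60)"
```

```text
shift [-0.7903  1.6645  0.0019] turn [-2.000e-04 -2.000e-04  4.538e-01] rows 11.4 yaw 21.7 dyaw -81.7 q6 -0.33 t 5.7 F [-0.2  0.5 -0.7] w 0.0811
shift [-0.3318  0.7276  0.0025] turn [-2.000e-04 -2.000e-04  4.538e-01] rows 11.4 yaw 21.7 dyaw -81.7 q6 -0.33 t 5.7 F [-0.2  0.5 -0.7] w 0.0811
```

View pics/w2.png

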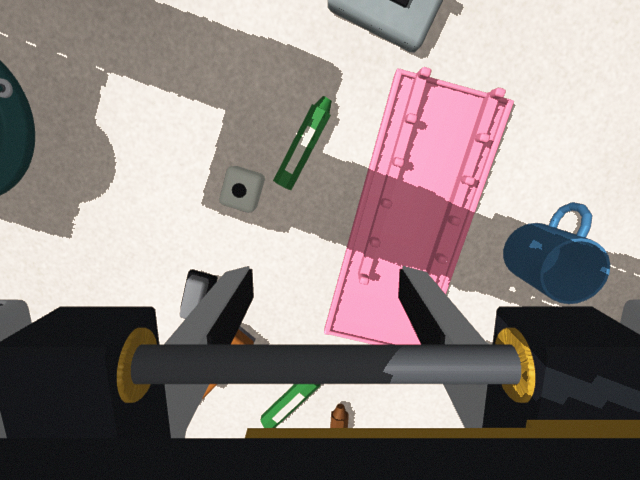

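Call:
servo_tool(targets="1 -0.33 0.73 0 0 0 0.45;1 -0.33 0.73 0 0 0 0.45;1 -0.33 0.73 0 0 0 0.45;1 -0.33 0.73 0 0 0 0.45;1 -0.33 0.73 0 0 0 0.45;1 -0.33 0.73 0 0 0 0.45;1 -0.33 0.73 0 0 0 0.45;1 -0.79 1 0 0 0 0.45;1 -0.79 1 0 0 0 0.45;1 -0.79 1 0 0 0 0.45;1 -0.79 1 0 0 0 0.45;1 -0.79 1 0 0 0 0.45")

```text
time: 6.68
tool_pos: [0.3901, -0.2286, 0.3005]
ee_rot: [3.141, -0.001, -1.032]
wrist_force: [0.2, 0.1, 0.5]
width: 0.094
```

```bash
python3 -c "
from h import *
snap('wrist','w3')
go(.45,-.38,.3,-60)"
```

```text
shift [0.6443 0.1114 0.0021] turn [-0.0001 -0.0001  0.0058] rows 3.9 yaw -59.0 dyaw -1.0 q6 0.38 t 6.7 F [ 0.2  0.2 -0.5] w 0.0941
```

View pics/w3.png

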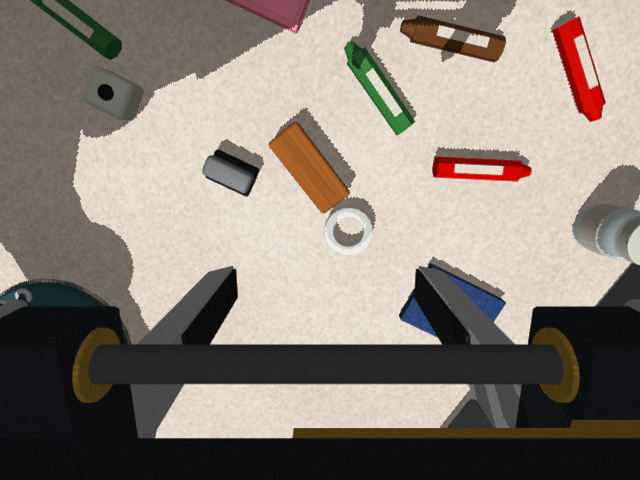

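Now a closer look at the two red ones.

```bash
python3 -c "
from h import *
go(.5,-.40,.2,-60)"
```

```text
shift [ 0.8159 -0.0185  0.4022] turn [-0.0001 -0.0001  0.0058] rows 5.5 yaw -59.0 dyaw -1.0 q6 0.38 t 6.7 F [ 0.2  0.2 -0.5] w 0.0941
```

Call:
servo_tool(targets="1 0.82 -0.02 0.4 0 0 0;1 0.82 -0.02 0.4 0 0 0;1 0.82 -0.02 0.4 0 0 0;1 0.82 -0.02 0.4 0 0 0;1 0.82 -0.02 0.4 0 0 0;1 0.82 -0.02 0.4 0 0 0;1 0.82 -0.02 0.4 0 0 0;1 0.82 -0.02 0.4 0 0 0")

```text
time: 7.4
tool_pos: [0.5023, -0.3986, 0.1984]
ee_rot: [3.141, 0.004, -1.023]
wrist_force: [0.7, 0.8, 0.0]
width: 0.094
```

```bash
python3 -c "
from h import *
snap('wrist','w4')
"
```

```text
(no output)
```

View pics/w4.png

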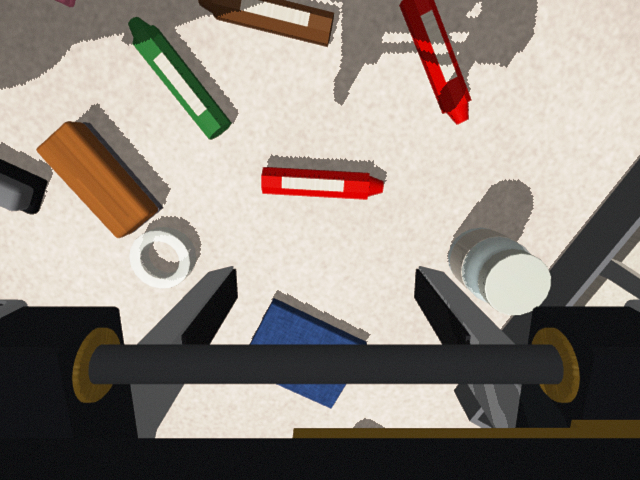

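```bash
python3 -c "
import cv2
a=cv2.imread('pics/w4.png')
cv2.imwrite('pics/m5.png',cv2.resize(a[0:220,120:480],None,fx=2.2,fy=2.2,interpolation=cv2.INTER_CUBIC))
from h import *
L=lambda f,a,b,z=.02:np.linalg.norm(onz(f,*a,z)-onz(f,*b,z)).round(4)
print('A',L('w4',(262,182),(384,186)),'g',L('w4',(130,20),(218,135)),'Alab',L('w4',(281,184),(344,185)))
print('B w4',L('w4',(405,2),(463,122)))
print('w3: A',L('w3',(433,167),(531,170)),'B',L('w3',(566,20),(597,121)),'br',L('w3',(402,27),(502,50)),'g',L('w3',(349,45),(406,130)))
"
```

```text
A 0.1203 g 0.1218 Alab 0.0621
B w4 0.1173
w3: A 0.1235 B 0.1234 br 0.1202 g 0.1185
```

View pics/m5.png

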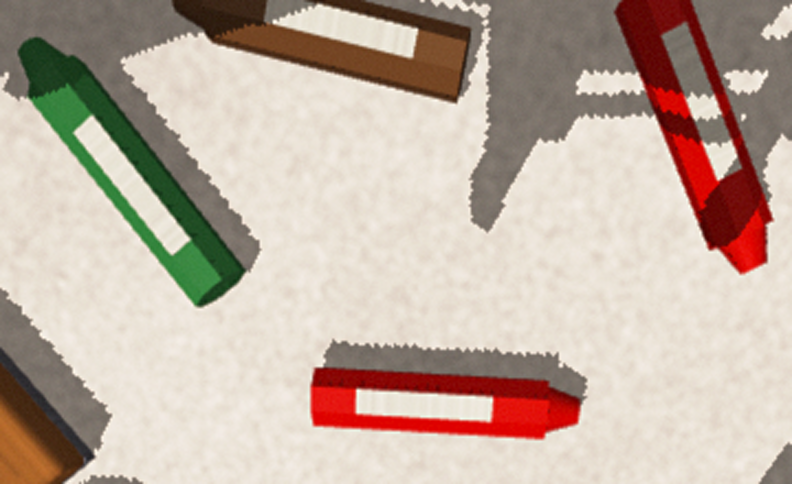

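```bash
python3 -c "
import cv2
a=cv2.imread('pics/w2.png')
cv2.imwrite('pics/m6.png',cv2.resize(a[60:350,310:530],None,fx=2.06,fy=2.06,interpolation=cv2.INTER_CUBIC))
cv2.imwrite('pics/m7.png',cv2.resize(a[80:205,200:345],None,fx=4,fy=4,interpolation=cv2.INTER_CUBIC))
"
```

```text
(no output)
```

View pics/m6.png

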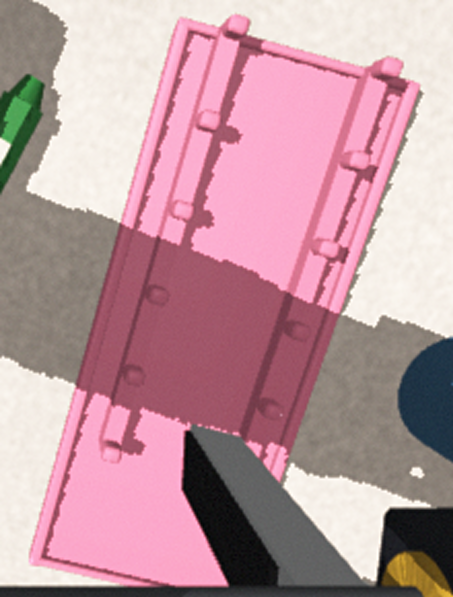

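View pics/m7.png

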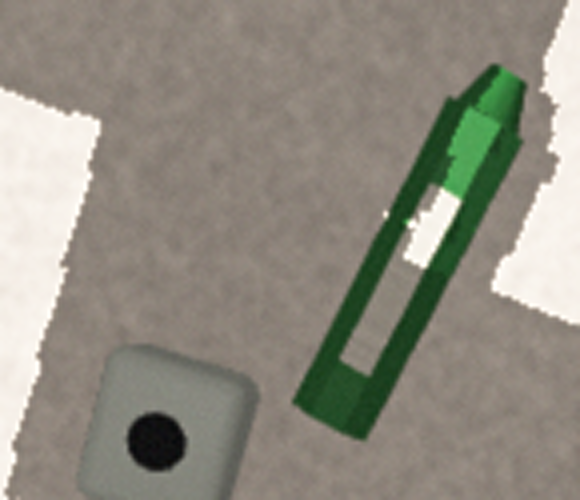

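```bash
python3 -c "
from h import *
from scipy.optimize import least_squares
obs=[(-45,y,p) for y,p in zip((128,76,24,-28,-80),((208,116),(181,206),(156,292),(132,371),(110,447)))]+[(45,y,p) for y,p in zip((128,76,24,-28),((357,156),(327,244),(297,326),(270,405)))]
cor=[(-75,180,(182,20)),(75,180,(418,88)),(-75,-180,(32,558))]
M=np.array([[x/1e3,y/1e3,.04] for x,y,_ in obs]+[[x/1e3,y/1e3,.015] for x,y,_ in cor])
uv=np.array([o[2] for o in obs+cor])/2.06+[310,60]
def W(q): c,s=np.cos(q[2]),np.sin(q[2]);return M@np.array([[c,s,0],[-s,c,0],[0,0,1]])+[q[0],q[1],q[3]]
f=lambda q:(proj('w2',W(q))-uv).ravel()
for fixed in (0,1):
  g=(lambda q:f([*q[:3],0])) if fixed else f
  r=least_squares(g,[.6,.09,.14,0]);print(r.x.round(4),np.degrees(r.x[2]),r.fun.round(1).reshape(-1,2).tolist())
q=r.x;c,s=np.cos(q[2]),np.sin(q[2])
for n,y in (('bay',-.128),('s1',-.054),('s2',-.002),('s3',.05)):print(n,q[0]-s*y,q[1]+c*y)
# cross-check with scene
for fn in ('scene0','side0'):print(fn,proj(fn,W(q))[-3:].round(0).tolist())
np.set_printoptions(precision=4,suppress=True)
m7=lambda u,v:('w2',200+u/4,80+v/4)
a=onz(*m7(503,75),.018);b=onz(*m7(332,420),.018);print('g1 ends',a,b,(a+b)/2,np.degrees(np.arctan2(*(a-b)[[1,0]])))
"
```

```text
[ 0.5982  0.096   0.131  -0.0098] 7.506494954397503 [[0.8, 0.7], [1.0, 0.3], [0.9, -0.4], [1.0, 0.2], [0.6, 0.2], [-0.1, 0.8], [-0.3, 0.4], [0.4, 0.6], [0.3, 0.3], [-1.9, -0.8], [-1.0, -1.3], [-2.1, -1.2]]
[0.5956 0.0957 0.1316 0.    ] 7.5373654465187485 [[0.6, -0.7], [0.5, -0.1], [0.2, 0.1], [0.0, 1.5], [-0.5, 2.3], [1.3, -0.2], [0.8, 0.3], [1.2, 1.5], [0.8, 1.9], [-2.5, -3.3], [1.0, -3.1], [-3.9, 1.7]]
bay 0.6123648623802261 -0.03116042651506719
s1 0.6026580799715903 0.04220017854835494
s2 0.5958370977384947 0.09375087399832725
s3 0.5890161155053992 0.14530156944829956
scene0 [[402.0, 205.0], [448.0, 223.0], [315.0, 259.0]]
side0 [[258.0, 195.0], [303.0, 178.0], [322.0, 274.0]]
g1 ends [0.4338 0.1993 0.018 ] [0.4218 0.0829 0.018 ] [0.4278 0.1411 0.018 ] 84.12229390604216
```

```bash
python3 -c "
from h import *
np.set_printoptions(precision=4,suppress=True)
def m5(u,v): return ('w4',120+u/2.2,v/2.2)
c1=lambda u,v:('scene0',170+u/3.1,190+v/3.1)
c2=lambda u,v:('side0',220+u/3,200+v/3)
for n,A,B,z in(('g2',m5(28,48),m5(222,288),.016),):
  a,b=onz(*A,z),onz(*B,z);print(n,a,b,(a+b)/2,np.degrees(np.arctan2(*(a-b)[[1,0]])),np.linalg.norm(a-b))
print('label corners tri g2', tri([m5(95,115),c2(364,298)]),tri([m5(170,255),c2(370,360)]))
a,b=onz('w4',203,4,.013),onz('w4',329,30,.02);print('brown',a,b,(a+b)/2)
for w in ([(72,122),(38,150),(120,237),(160,210)],):
  P=[onz('w4',*p,.034) for p in w];print('eraser',P,np.mean(P,0),np.degrees(np.arctan2(*(P[0]-P[3])[[1,0]])),np.linalg.norm(P[0]-P[3]),np.linalg.norm(P[0]-P[1]))
go(.543,-.208,.12,-24)
"
```

```text
g2 [ 0.566  -0.1548  0.016 ] [ 0.5235 -0.2665  0.016 ] [ 0.5447 -0.2106  0.016 ] 69.16929171919804 0.11947023879090074
label corners tri g2 (array([ 0.5562, -0.1843,  0.0109]), [np.float64(0.0024653396730514175), np.float64(0.0024653396730514167)]) (array([ 0.5267, -0.2477,  0.0307]), [np.float64(0.0021222113974307074), np.float64(0.0021222113974308687)])
brown [ 0.6122 -0.2012  0.013 ] [ 0.6515 -0.3101  0.02  ] [ 0.6319 -0.2556  0.0165]
eraser [array([ 0.4615, -0.1517,  0.034 ]), array([ 0.4216, -0.134 ,  0.034 ]), array([ 0.3846, -0.2329,  0.034 ]), array([ 0.4296, -0.255 ,  0.034 ])] [ 0.4243 -0.1934  0.034 ] 72.85813423368184 0.10810067325224694 0.04357897454868896
shift [-0.5649 -0.5353  0.3221] turn [-0.0002  0.0003 -0.1922] rows 5.0 yaw -58.6 dyaw 34.6 q6 0.26 t 7.5 F [ 0.9 -0.1  0.1] w 0.094
```

Call:
servo_tool(targets="0.58 -0.56 -0.53 0.32 0 0 -0.2;0.58 -0.56 -0.53 0.32 0 0 -0.2;0.58 -0.56 -0.53 0.32 0 0 -0.2;0.58 -0.56 -0.53 0.32 0 0 -0.2;0.58 -0.56 -0.53 0.32 0 0 -0.2;0.58 -0.56 -0.53 0.32 0 0 -0.2;0.58 -0.56 -0.53 0.32 0 0 -0.2;0.58 -0.56 -0.53 0.32 0 0 -0.2")

```text
time: 8.12
tool_pos: [0.5431, -0.2105, 0.1228]
ee_rot: [3.141, -0.004, -0.396]
wrist_force: [-0.5, -0.2, -0.1]
width: 0.0546
```

```bash
python3 -c "
from h import *
go(.544,-.211,.007,-22)
snap('wrist','w5')
"
```

```text
shift [2.500e-03 3.000e-04 4.633e-01] turn [ 0.0002 -0.0012 -0.0038] rows 2.8 yaw -22.7 dyaw 0.7 q6 -0.07 t 8.1 F [-0.5 -0.2 -0.1] w 0.0546
```

View pics/w5.png

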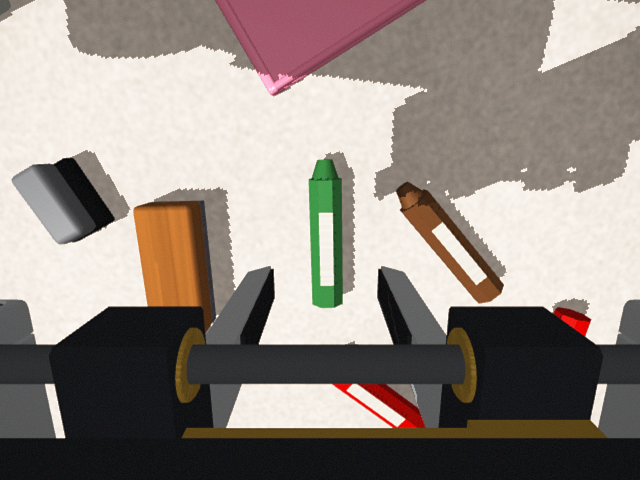

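Call:
servo_tool(targets="0.58 0 0 0.16 0 0 0;0.58 0 0 0.32 0 0 0;0.58 0 0 0.4 0 0 0;0.58 0 0 0.46 0 0 0;0.58 0 0 0.46 0 0 0;0.58 0 0 0.46 0 0 0;0 0 0 0.46 0 0 0;0 0 0 0.46 0 0 0;0 0 0 0.46 0 0 0;0 0 0 0.46 0 0 0;0 0 0 0.46 0 0 0;0 0 0 0.46 0 0 0")

```text
time: 9.17
tool_pos: [0.5432, -0.2111, 0.0065]
ee_rot: [3.141, -0.002, -0.397]
wrist_force: [-0.7, -0.8, 3.4]
width: 0.0258
```

Call:
servo_tool(targets="0 0 0 0 0 0 0;0 0 0 -0.1 0 0 0;0 0 0 -0.2 0 0 0;0 0 0 -0.35 0 0 0;0 0 0 -0.5 0 0 0;0 0 0 -0.5 0 0 0;0 0 0 -0.5 0 0 0")

```text
time: 9.75
tool_pos: [0.5442, -0.2115, 0.1335]
ee_rot: [3.141, -0.006, -0.397]
wrist_force: [-0.8, 0.5, -1.7]
width: 0.0255
```

```bash
python3 -c "
from h import *
go(.57,-.03,.14,-82)
snap('wrist','w6')
"
```

```text
shift [-0.1853 -0.7094 -0.0274] turn [-0.0009 -0.0018  0.3292] rows 8.3 yaw -22.7 dyaw -59.3 q6 -0.07 t 9.8 F [-0.8  0.5 -1.7] w 0.0255
```

View pics/w6.png

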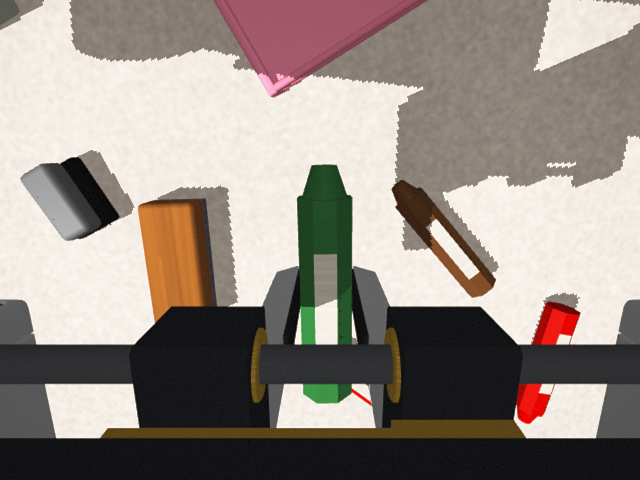

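```bash
python3 -c "
from h import *
go(.49,.03,.26,-82)
"
```

```text
shift [-0.5663 -0.8067 -0.5178] turn [-2.000e-04 -2.000e-04  3.292e-01] rows 8.3 yaw -22.7 dyaw -59.3 q6 -0.07 t 9.8 F [-0.3  0.5 -1.7] w 0.0255
```

Call:
servo_tool(targets="0 -0.2 -0.3 -0.5 0 0 0.1;0 -0.4 -0.55 -0.52 0 0 0.2;0 -0.57 -0.81 -0.52 0 0 0.33;0 -0.57 -0.81 -0.52 0 0 0.33;0 -0.57 -0.81 -0.52 0 0 0.33;0 -0.57 -0.81 -0.52 0 0 0.33;0 -0.57 -0.81 -0.52 0 0 0.33;0 -0.57 -0.81 -0.52 0 0 0.33;0 -0.57 -0.81 -0.52 0 0 0.33;0 -0.57 -0.81 -0.52 0 0 0.33;0 -0.57 -0.81 -0.52 0 0 0.33;0 -0.57 -0.81 -0.52 0 0 0.33")

```text
time: 10.8
tool_pos: [0.4889, 0.0308, 0.2584]
ee_rot: [3.138, 0.001, -1.433]
wrist_force: [0.0, -0.2, -0.8]
width: 0.0257
```

Call:
servo_tool(targets="0 0 0 0 0 0 0;0 0 0 0 0 0 0;0 0 0 0 0 0 0")

```text
time: 11.05
tool_pos: [0.4895, 0.0306, 0.2601]
ee_rot: [3.141, 0.0, -1.434]
wrist_force: [0.9, -0.3, -1.6]
width: 0.0257
```

```bash
python3 -c "
from h import *
snap('wrist','w7');go(.603,.042,.12,-82)
"
```

```text
shift [ 0.0171 -0.4561  0.5609] turn [ 0.0001  0.0001 -0.001 ] rows 4.3 yaw -82.2 dyaw 0.2 q6 1.38 t 11.1 F [ 0.5 -0.6 -0.8] w 0.0255
```

View pics/w7.png

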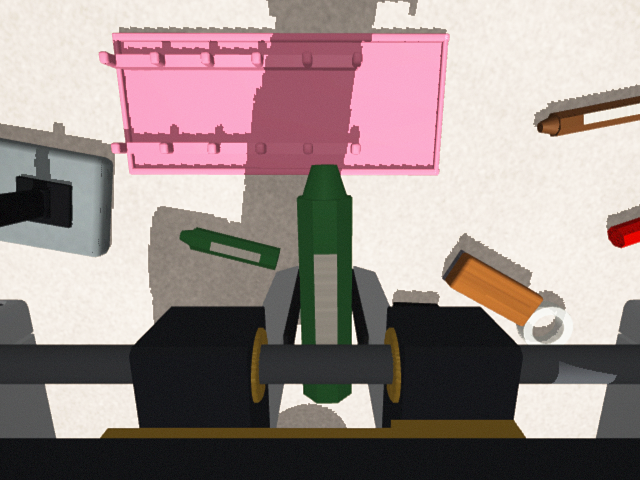

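```bash
python3 -c "
import cv2
a=cv2.imread('pics/w7.png')
cv2.imwrite('pics/m8.png',cv2.resize(a[20:190,90:460],None,fx=2.1,fy=2.1,interpolation=cv2.INTER_CUBIC))
"
```

```text
(no output)
```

View pics/m8.png

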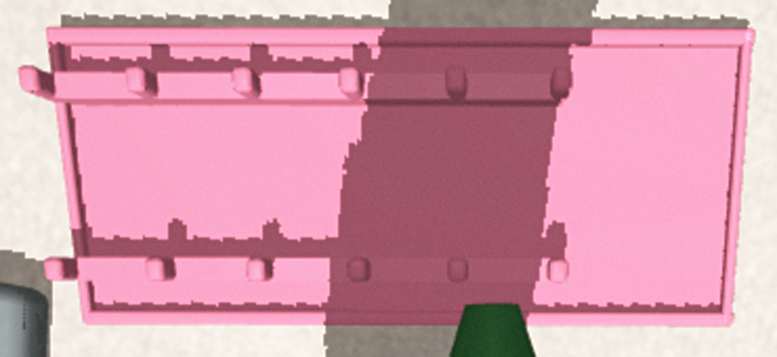

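```bash
cat > cad.py <<'E'
from h import *
from scipy.optimize import least_squares
Y=(180,128,76,24,-28,-80)
obs=[(45,y,(u,v)) for y,u,v in zip(Y,(30,135,242,348,456,563),(76,78,78,78,76,76))]+[(-45,y,(u,v)) for y,u,v in zip(Y,(55,157,258,358,458,560),(267,266,266,266,266,267))]
cor=[(75,180,(48,30)),(75,-180,(753,31)),(-75,180,(87,321)),(-75,-180,(730,320))]
M=np.array([[x/1e3,y/1e3,.04] for x,y,_ in obs]+[[x/1e3,y/1e3,.015] for x,y,_ in cor])
uv=np.array([o[2] for o in obs+cor])/2.1+[90,20]
def W(q): c,s=np.cos(q[2]),np.sin(q[2]);return M@np.array([[c,s,0],[-s,c,0],[0,0,1]])+[q[0],q[1],q[3]]
f=lambda q:(proj('w7',W(q))-uv).ravel()
for fixed in (0,1):
  g=(lambda q:f([*q[:3],0])) if fixed else f
  r=least_squares(g,[.6,.09,.14,0]);print(r.x.round(4),np.degrees(r.x[2]),r.fun.round(1).reshape(-1,2).tolist())
  q=r.x;c,s=np.cos(q[2]),np.sin(q[2])
  for n,y in (('bay',-.128),('s1',-.054),('s2',-.002),('s3',.05)):print(n,round(q[0]-s*y,4),round(q[1]+c*y,4))
E
python3 cad.py
python3 -c "
from h import *
np.set_printoptions(precision=4,suppress=True)
# held crayon in tool frame: crayon axis plane at tool z=-.0065 : world z=.2601+.0065
p,Rm,o=pose()
t=onz('w7',323,165,p[2]+.008); u=onz('w7',325,403,p[2]+.0)
print(Rm.T@(t-p),Rm.T@(u-p))
go(.603,.042,.12,-82)
"
```

```text
[ 0.5988  0.0942  0.1373 -0.005 ] 7.867771354935068 [[0.1, 0.7], [0.7, -0.3], [0.3, -0.3], [0.4, -0.3], [-0.5, 0.7], [-0.9, 0.7], [0.3, -0.0], [-0.4, 0.4], [-0.7, 0.4], [-0.6, 0.4], [-0.4, 0.4], [-1.2, -0.1], [1.4, -2.0], [0.2, -2.5], [0.6, 0.7], [0.7, 1.1]]
bay 0.6163 -0.0326
s1 0.6062 0.0407
s2 0.5991 0.0922
s3 0.592 0.1437
[0.5982 0.093  0.1374 0.    ] 7.875102987522215 [[-1.6, 0.3], [-0.4, -0.7], [-0.2, -0.7], [0.5, -0.7], [0.3, 0.2], [0.6, 0.2], [-1.2, 0.7], [-1.4, 1.1], [-1.1, 1.1], [-0.4, 1.1], [0.4, 1.1], [0.2, 0.6], [-0.2, -2.7], [2.6, -3.2], [-0.6, 1.6], [2.9, 2.0]]
bay 0.6158 -0.0338
s1 0.6056 0.0395
s2 0.5985 0.091
s3 0.5914 0.1425
[-0.0018 -0.0625 -0.008 ] [-0.0008  0.0722  0.    ]
shift [ 0.0171 -0.4561  0.5609] turn [ 0.0001  0.0001 -0.001 ] rows 4.3 yaw -82.2 dyaw 0.2 q6 1.38 t 11.1 F [ 0.5 -0.6 -0.8] w 0.0255
```

```bash
python3 -c "
from h import *
go(.606,.040,.12,-82.1);go(.606,.040,.032,-82.1)
"
```

```text
shift [ 0.0266 -0.4669  0.5609] turn [ 0.0001  0.0001 -0.0004] rows 4.4 yaw -82.2 dyaw 0.1 q6 1.38 t 11.1 F [ 0.5 -0.6 -0.8] w 0.0255
shift [ 0.0267 -0.467   0.9129] turn [ 0.0001  0.0001 -0.0004] rows 6.1 yaw -82.2 dyaw 0.1 q6 1.38 t 11.1 F [ 0.5 -0.6 -0.8] w 0.0255
```

Call:
servo_tool(targets="0 0.027 -0.467 0.56 0 0 0;0 0.027 -0.467 0.56 0 0 0;0 0.027 -0.467 0.56 0 0 0;0 0.027 -0.467 0.56 0 0 0;0 0.027 -0.467 0.56 0 0 0;0 0.027 -0.467 0.56 0 0 0;0 0.027 -0.467 0.65 0 0 0;0 0.027 -0.467 0.75 0 0 0;0 0.027 -0.467 0.84 0 0 0;0 0.027 -0.467 0.84 0 0 0;0 0.027 -0.467 0.84 0 0 0;0 0.027 -0.467 0.84 0 0 0")

```text
time: 12.1
tool_pos: [0.6073, 0.0402, 0.0532]
ee_rot: [-3.138, -0.001, -1.434]
wrist_force: [-0.2, -0.5, -0.3]
width: 0.0258
```

```bash
python3 -c "
from h import *
go(.606,.040,.032,-82.1)
snap('scene','sc5');snap('side','s5')
a=cv2.imread('pics/s5.png')[150:290,230:400];b=cv2.imread('pics/sc5.png')[170:310,310:480]
cv2.imwrite('pics/m9.png',cv2.resize(np.hstack([a,b]),None,fx=2.3,fy=2.3,interpolation=cv2.INTER_CUBIC))
"
```

```text
shift [0.     0.0055 0.0849] turn [-0.0012 -0.0002 -0.0003] rows 0.5 yaw -82.2 dyaw 0.1 q6 1.41 t 12.1 F [-0.2 -0.5 -0.3] w 0.0258
```

View pics/m9.png

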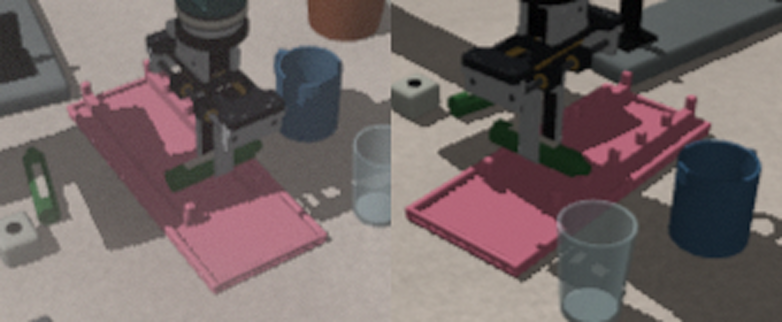

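Call:
servo_tool(targets="0 0 0.005 0.04 0 0 0;0 0 0.005 0.085 0 0 0;0 0 0.005 0.085 0 0 0;0 0 0.005 0.085 0 0 0;0.4 0 0.005 0.085 0 0 0;0.4 0 0.005 0.085 0 0 0;0.4 0 0.005 0.085 0 0 0;0.4 0 0.005 0.085 0 0 0;0.4 0 0.005 0.0 0 0 0;0.4 0 0.005 -0.2 0 0 0;0.4 0 0.005 -0.4 0 0 0;0.4 0 0.005 -0.4 0 0 0")

```text
time: 13.2
tool_pos: [0.6073, 0.0401, 0.1571]
ee_rot: [-3.132, -0.001, -1.434]
wrist_force: [1.1, -0.2, 0.6]
width: 0.0371
```

```bash
python3 -c "
from h import *
go(.606,-.1,.2,-22);go(.425,.138,.2,-5)
snap('scene','sc6');snap('side','s6')
a=cv2.imread('pics/s6.png')[150:290,230:400];b=cv2.imread('pics/sc6.png')[170:310,310:480]
cv2.imwrite('pics/m10.png',cv2.resize(np.hstack([a,b]),None,fx=2.3,fy=2.3,interpolation=cv2.INTER_CUBIC))
"
```

```text
shift [ 0.5548  0.08   -0.1716] turn [-0.0024 -0.0019 -0.3342] rows 8.4 yaw -82.1 dyaw 60.1 q6 1.41 t 13.2 F [ 1.1 -0.2  0.6] w 0.0371
shift [-0.4872  0.6672 -0.1784] turn [-0.0022 -0.0023 -0.4286] rows 10.8 yaw -82.1 dyaw 77.1 q6 1.41 t 13.2 F [ 1.1 -0.2  0.6] w 0.0371
```

View pics/m10.png

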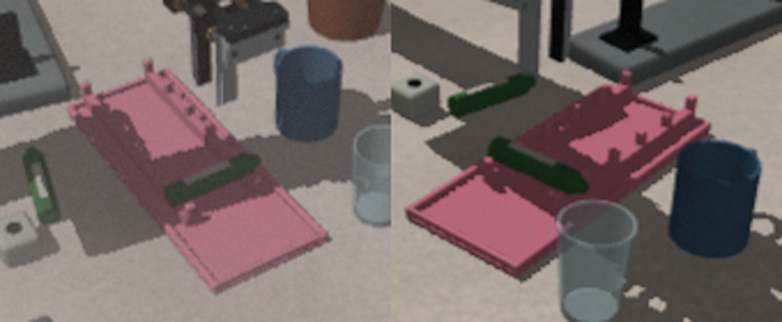

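Call:
servo_tool(targets="0.58 -0.49 0.67 0 0 0 -0.43;0.58 -0.49 0.67 0 0 0 -0.43;0.58 -0.49 0.67 0 0 0 -0.43;0.58 -0.49 0.67 0 0 0 -0.43;0.58 -0.49 0.67 0 0 0 -0.43;0.58 -0.49 0.67 0 0 0 -0.43;0.58 -0.49 0.67 0 0 0 -0.43;0.58 -0.49 0.67 0 0 0 -0.43;0.58 -0.49 0.67 0 0 0 -0.43;0.58 -0.49 0.67 0 0 0 -0.43;0.58 -0.49 0.67 0 0 0 -0.43;0.58 -0.49 0.67 0 0 0 -0.43")

```text
time: 14.3
tool_pos: [0.4209, 0.1384, 0.1482]
ee_rot: [3.141, 0.004, -0.081]
wrist_force: [0.0, 0.3, 0.4]
width: 0.0545
```

```bash
python3 -c "
from h import *
go(.427,.140,.007,-6)
snap('wrist','w8')
"
```

```text
shift [ 0.0262 -0.009   0.5645] turn [0.0003 0.0013 0.0075] rows 3.4 yaw -4.7 dyaw -1.3 q6 0.27 t 14.3 F [0.  0.3 0.4] w 0.0545
```

View pics/w8.png

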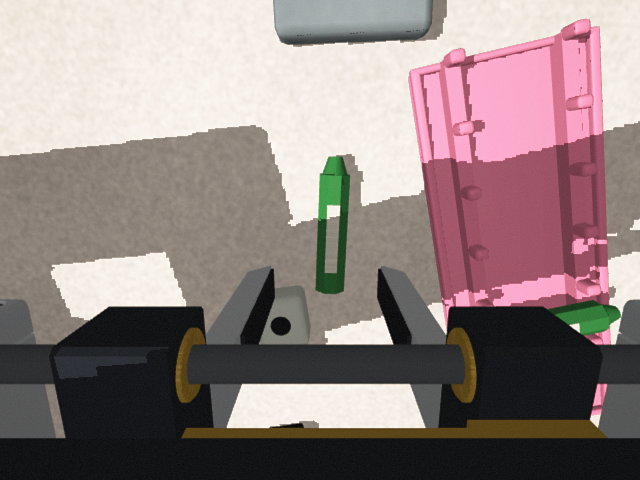

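```bash
python3 -c "
from h import *
np.set_printoptions(precision=4,suppress=True)
p,Rm,o=pose()
a=onz('w8',335,158,.018);b=onz('w8',330,288,.020);print(a,b,(a+b)/2,np.degrees(np.arctan2(*(a-b)[[1,0]])))
for u,v in((278,290),(304,288),(310,340)):
  X=onz('w8',u,v,.035);print('sh',X,Rm.T@(X-p))
g=(a+b)/2
go(g[0],g[1],.007,-5.5)
"
```

```text
[0.4342 0.1998 0.018 ] [0.4211 0.0851 0.02  ] [0.4276 0.1425 0.019 ] 83.46164820411016
sh [0.3763 0.0929 0.035 ] [-0.0403  0.0491  0.1136]
sh [0.399  0.0929 0.035 ] [-0.0177  0.0471  0.1136]
sh [0.3996 0.0429 0.035 ] [-0.0128  0.0968  0.1136]
shift [ 0.0268 -0.0191  0.5657] turn [0.0003 0.0011 0.0035] rows 3.4 yaw -4.9 dyaw -0.6 q6 0.27 t 14.3 F [-0.   0.4 -0.2] w 0.0544
```

Call:
servo_tool(targets="0.58 0.027 -0.02 0.15 0 0 0.005;0.58 0.027 -0.02 0.3 0 0 0.005;0.58 0.027 -0.02 0.45 0 0 0.005;0.58 0.027 -0.02 0.565 0 0 0.005;0.58 0.027 -0.02 0.565 0 0 0.005;0.58 0.027 -0.02 0.565 0 0 0.005;0 0.027 -0.02 0.565 0 0 0.005;0 0.027 -0.02 0.565 0 0 0.005;0 0.027 -0.02 0.565 0 0 0.005;0 0.027 -0.02 0.565 0 0 0.005;0 0.027 -0.02 0.565 0 0 0.005;0 0.027 -0.02 0.565 0 0 0.005")

```text
time: 15.35
tool_pos: [0.4299, 0.1432, 0.0104]
ee_rot: [-3.141, -0.002, -0.099]
wrist_force: [-1.5, -0.5, 4.6]
width: 0.0253
```

Call:
servo_tool(targets="0 0 0 0 0 0 0;0 0 0 -0.1 0 0 0;0 0 0 -0.2 0 0 0;0 0 0 -0.35 0 0 0;0 0 0 -0.5 0 0 0;0 0 0 -0.5 0 0 0;0 0 0 -0.5 0 0 0")

```text
time: 15.93
tool_pos: [0.4311, 0.1434, 0.1368]
ee_rot: [-3.14, -0.006, -0.099]
wrist_force: [-0.3, -0.5, -0.8]
width: 0.0256
```

```bash
python3 -c "
from h import *
go(.599,.0915,.12,-82.1)
snap('wrist','w9')
"
```

```text
shift [0.6883 0.1404 0.0712] turn [-0.0018 -0.0012  0.4247] rows 10.7 yaw -5.7 dyaw -76.4 q6 0.29 t 15.9 F [-0.3 -0.5 -0.8] w 0.0256
```

View pics/w9.png

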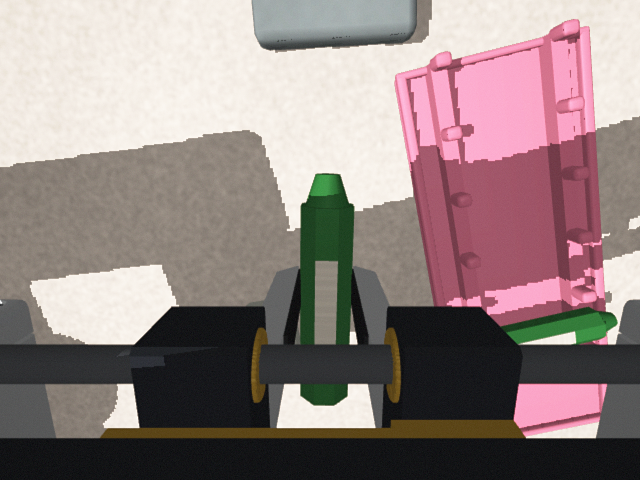

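Call:
servo_tool(targets="0 0.69 0.14 0 0 0 0.425;0 0.69 0.14 0 0 0 0.425;0 0.69 0.14 0 0 0 0.425;0 0.69 0.14 0 0 0 0.425;0 0.69 0.14 0 0 0 0.425;0 0.69 0.14 0 0 0 0.425;0 0.69 0.14 0 0 0 0.425;0 0.69 0.14 0 0 0 0.425;0 0.69 0.14 0 0 0 0.425;0 0.69 0.14 0 0 0 0.425;0 0.69 0.14 0 0 0 0.425;0 0.69 0.14 0 0 0 0.425")

```text
time: 16.98
tool_pos: [0.5959, 0.091, 0.1308]
ee_rot: [3.136, 0.0, -1.435]
wrist_force: [-0.3, -0.2, -0.4]
width: 0.0259
```

Call:
servo_tool(targets="0 0 0 0 0 0 0;0 0 0 0 0 0 0")

```text
time: 17.15
tool_pos: [0.5967, 0.0911, 0.1325]
ee_rot: [3.139, 0.0, -1.432]
wrist_force: [0.0, 0.2, -0.3]
width: 0.0256
```

```bash
python3 -c "
from h import *
go(.599,.0915,.034,-82.1)
"
```

```text
shift [-1.000e-04 -1.050e-02  3.938e-01] turn [0.0009 0.0001 0.0003] rows 2.4 yaw -82.0 dyaw -0.1 q6 1.49 t 17.1 F [ 0.   0.2 -0.3] w 0.0256
```

Call:
servo_tool(targets="0 0 -0.01 0.1 0 0 0;0 0 -0.01 0.2 0 0 0;0 0 -0.01 0.3 0 0 0;0 0 -0.01 0.37 0 0 0;0 0 -0.01 0.394 0 0 0;0 0 -0.01 0.394 0 0 0;0 0 -0.01 0.394 0 0 0;0.4 0 -0.01 0.394 0 0 0;0.4 0 -0.01 0.394 0 0 0;0.4 0 -0.01 0.394 0 0 0;0.4 0 -0.01 0.394 0 0 0;0.4 0 -0.01 0.3 0 0 0")

```text
time: 18.15
tool_pos: [0.5963, 0.0913, 0.0542]
ee_rot: [3.131, 0.001, -1.434]
wrist_force: [-0.2, 0.8, -0.5]
width: 0.0373
```

Call:
servo_tool(targets="0.4 0 0 -0.15 0 0 0;0.4 0 0 -0.3 0 0 0;0.4 0 0 -0.4 0 0 0;0.4 0 0 -0.4 0 0 0")

```text
time: 18.48
tool_pos: [0.6039, 0.0918, 0.1679]
ee_rot: [-3.127, -0.001, -1.434]
wrist_force: [0.4, 0.6, 1.2]
width: 0.0374
```

```bash
python3 -c "
from h import *
go(.55,-.25,.2,18)
snap('scene','sc7');snap('side','s7')
a=cv2.imread('pics/s7.png')[150:400,230:480];b=cv2.imread('pics/sc7.png')[170:370,180:480]
cv2.imwrite('pics/m11.png',cv2.resize(a,None,fx=2.3,fy=2.3,interpolation=cv2.INTER_CUBIC))
cv2.imwrite('pics/m12.png',cv2.resize(b,None,fx=2.3,fy=2.3,interpolation=cv2.INTER_CUBIC))
"
```

```text
shift [ 1.3251  0.3986 -0.1329] turn [-0.0041  0.003   0.4437] rows 11.2 yaw -82.1 dyaw -79.9 q6 1.49 t 18.5 F [0.4 0.6 1.2] w 0.0374
```

View pics/m11.png

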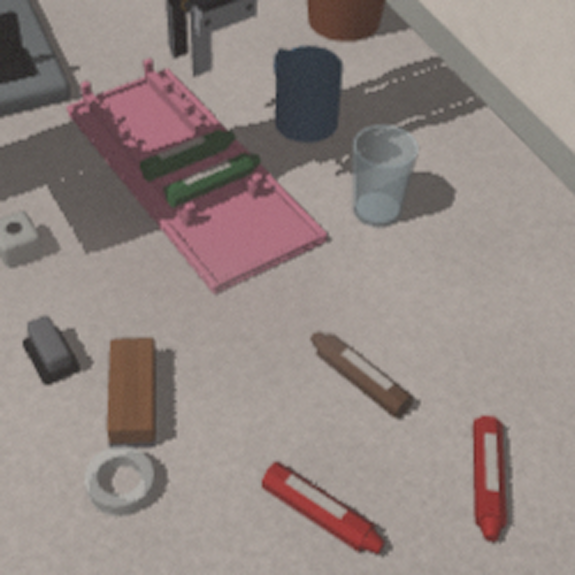

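View pics/m12.png

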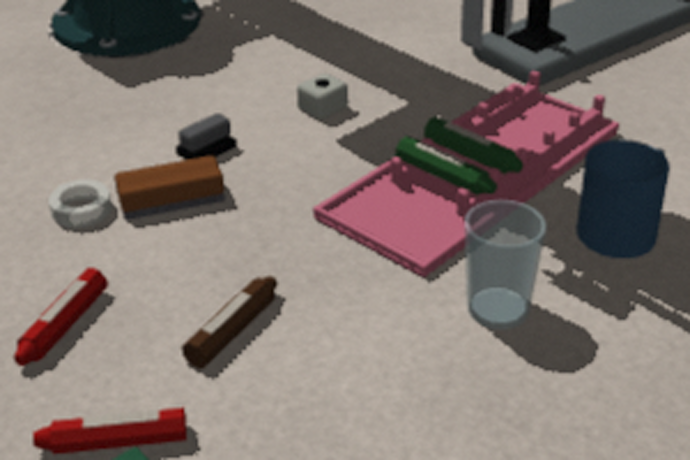

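```bash
python3 -c "
from h import *
go(.58,-.1,.2,-5)
"
```

```text
shift [ 0.7478  0.1868 -0.1566] turn [-0.0009 -0.0009 -0.4286] rows 10.8 yaw -82.1 dyaw 77.1 q6 1.49 t 18.6 F [-0.6  0.5 -0.8] w 0.0376
```

Call:
servo_tool(targets="0.58 0.75 0.19 -0.16 0 0 -0.43;0.58 0.75 0.19 -0.16 0 0 -0.43;0.58 0.75 0.19 -0.16 0 0 -0.43;0.58 0.75 0.19 -0.16 0 0 -0.43;0.58 0.75 0.19 -0.16 0 0 -0.43;0.58 0.75 0.19 -0.16 0 0 -0.43;0.58 0.75 0.19 -0.16 0 0 -0.43;0.58 0.75 0.19 -0.16 0 0 -0.43;0.58 0.75 0.19 -0.16 0 0 -0.43;0.58 0.75 0.19 -0.16 0 0 -0.43;0.58 0.75 0.19 -0.16 0 0 -0.43;0.58 0.75 0.19 -0.16 0 0 -0.43")

```text
time: 19.58
tool_pos: [0.5774, -0.1005, 0.1962]
ee_rot: [-3.141, 0.005, -0.081]
wrist_force: [0.1, -0.6, -1.2]
width: 0.0544
```

```bash
python3 -c "
from h import *
go(.633,-.255,.14,19)
"
```

```text
shift [0.2727 0.5985 0.2229] turn [-0.0007  0.0015 -0.1312] rows 4.2 yaw -4.6 dyaw 23.6 q6 -0.19 t 19.6 F [ 0.1 -0.6 -1.2] w 0.0544
```

Call:
servo_tool(targets="0.58 0.27 0.6 0.22 0 0 -0.13;0.58 0.27 0.6 0.22 0 0 -0.13;0.58 0.27 0.6 0.22 0 0 -0.13;0.58 0.27 0.6 0.22 0 0 -0.13;0.58 0.27 0.6 0.22 0 0 -0.13;0.58 0.27 0.6 0.22 0 0 -0.13;0.58 0.27 0.6 0.22 0 0 -0.13;0.58 0.27 0.6 0.22 0 0 -0.13")

```text
time: 20.25
tool_pos: [0.6334, -0.2543, 0.1445]
ee_rot: [-3.141, -0.0, 0.325]
wrist_force: [-0.2, 0.1, 0.0]
width: 0.0543
```

```bash
python3 -c "
from h import *
go(.633,-.255,.007,19)
snap('wrist','w10')
"
```

```text
shift [-0.0025  0.0026  0.5502] turn [-0.0002 -0.0001 -0.0019] rows 3.3 yaw 18.6 dyaw 0.4 q6 -0.79 t 20.2 F [-0.2  0.1  0. ] w 0.0543
```

View pics/w10.png

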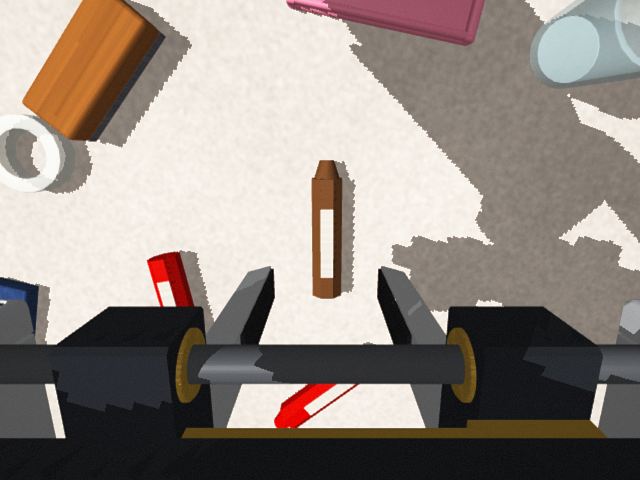

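```bash
python3 -c "
from h import *
np.set_printoptions(precision=4,suppress=True)
a=onz('w10',327,162,.018);b=onz('w10',326,296,.020);g=(a+b)/2;print(a,b,g,np.degrees(np.arctan2(*(a-b)[[1,0]])))
go(g[0],g[1],.007,19)
"
```

```text
[ 0.6168 -0.1976  0.018 ] [ 0.654  -0.3101  0.02  ] [ 0.6354 -0.2539  0.019 ] 108.29921378429266
shift [0.0065 0.0012 0.5533] turn [ 0.0001 -0.0004 -0.0017] rows 3.3 yaw 18.7 dyaw 0.3 q6 -0.79 t 20.3 F [ 0.1  0.5 -0.2] w 0.0545
```

Call:
servo_tool(targets="0.58 0.006 0 0.15 0 0 0;0.58 0.006 0 0.3 0 0 0;0.58 0.006 0 0.45 0 0 0;0.58 0.006 0 0.55 0 0 0;0.58 0.006 0 0.55 0 0 0;0.58 0.006 0 0.55 0 0 0;0 0.006 0 0.55 0 0 0;0 0.006 0 0.55 0 0 0;0 0.006 0 0.55 0 0 0;0 0.006 0 0.55 0 0 0;0 0.006 0 0.55 0 0 0;0 0.006 0 0.55 0 0 0")

```text
time: 21.3
tool_pos: [0.6353, -0.2556, 0.0079]
ee_rot: [3.141, -0.001, 0.325]
wrist_force: [0.2, 0.7, 2.9]
width: 0.0256
```

Call:
servo_tool(targets="0 0 0 0 0 0 0;0 0 0 -0.1 0 0 0;0 0 0 -0.2 0 0 0;0 0 0 -0.35 0 0 0;0 0 0 -0.5 0 0 0;0 0 0 -0.6 0 0 0;0 0 0 -0.6 0 0 0")

```text
time: 21.88
tool_pos: [0.6378, -0.2568, 0.1651]
ee_rot: [3.132, -0.01, 0.325]
wrist_force: [0.2, 0.3, 0.3]
width: 0.0255
```

```bash
python3 -c "
from h import *
snap('wrist','w11')
go(.58,-.05,.16,-60)
"
```

```text
shift [ 4.900e-02 -8.542e-01  1.000e-04] turn [ 3.000e-04 -2.800e-03  4.369e-01] rows 11.0 yaw 18.6 dyaw -78.6 q6 -0.79 t 21.9 F [ 0.2 -0.3 -1.5] w 0.0258
```

View pics/w11.png

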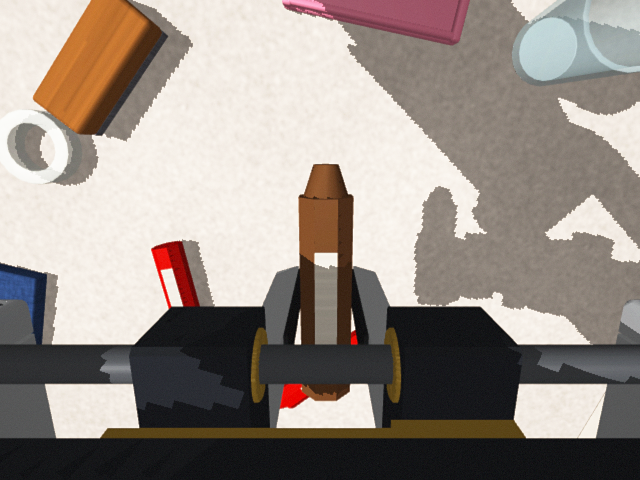

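Call:
servo_tool(targets="0 0.05 -0.85 0 0 0 0.435;0 0.05 -0.85 0 0 0 0.435;0 0.05 -0.85 0 0 0 0.435;0 0.05 -0.85 0 0 0 0.435;0 0.05 -0.85 0 0 0 0.435;0 0.05 -0.85 0 0 0 0.435;0 0.05 -0.85 0 0 0 0.435;0 0.05 -0.85 0 0 0 0.435;0 0.05 -0.85 0 0 0 0.435;0 0.05 -0.85 0 0 0 0.435;0 0.05 -0.85 0 0 0 0.435;0 0.05 -0.85 0 0 0 0.435")

```text
time: 22.93
tool_pos: [0.5773, -0.0497, 0.1535]
ee_rot: [3.138, 0.003, -1.043]
wrist_force: [0.6, 0.1, -1.8]
width: 0.0252
```

```bash
python3 -c "
from h import *
go(.592,.143,.12,-82.1)
"
```

```text
shift [-0.6358 -0.4396  0.1345] turn [0.0015 0.0008 0.1241] rows 4.7 yaw -59.8 dyaw -22.3 q6 0.86 t 22.9 F [ 0.6  0.1 -1.8] w 0.0252
```

Call:
servo_tool(targets="0 -0.635 -0.44 0.13 0 0 0.124;0 -0.635 -0.44 0.13 0 0 0.124;0 -0.635 -0.44 0.13 0 0 0.124;0 -0.635 -0.44 0.13 0 0 0.124;0 -0.635 -0.44 0.13 0 0 0.124;0 -0.635 -0.44 0.13 0 0 0.124;0 -0.635 -0.44 0.13 0 0 0.124;0 -0.635 -0.44 0.13 0 0 0.124;0 -0.635 -0.44 0.13 0 0 0.124")

```text
time: 23.68
tool_pos: [0.5933, 0.1413, 0.1236]
ee_rot: [3.141, -0.0, -1.431]
wrist_force: [0.3, 0.0, -0.3]
width: 0.0254
```

```bash
python3 -c "
from h import *
go(.592,.143,.033,-82.1)
"
```

```text
shift [-0.0075  0.0037  0.3624] turn [ 0.0003 -0.0001  0.0006] rows 2.2 yaw -82.0 dyaw -0.1 q6 1.57 t 23.7 F [ 0.3  0.  -0.3] w 0.0254
```

Call:
servo_tool(targets="0 -0.007 0 0.1 0 0 0;0 -0.007 0 0.2 0 0 0;0 -0.007 0 0.3 0 0 0;0 -0.007 0 0.36 0 0 0;0 -0.007 0 0.362 0 0 0;0 -0.007 0 0.362 0 0 0;0.4 -0.007 0 0.362 0 0 0;0.4 -0.007 0 0.362 0 0 0;0.4 -0.007 0 0.362 0 0 0;0.4 -0.007 0 0.362 0 0 0;0.4 -0.007 0 0.3 0 0 0;0.4 -0.007 0 0.2 0 0 0")

```text
time: 24.68
tool_pos: [0.5907, 0.144, 0.0714]
ee_rot: [3.134, 0.0, -1.43]
wrist_force: [0.4, 0.7, -0.4]
width: 0.0378
```

Call:
servo_tool(targets="0.4 0 0 -0.15 0 0 0;0.4 0 0 -0.3 0 0 0;0.4 0 0 -0.4 0 0 0;0.4 0 0 -0.4 0 0 0")

```text
time: 25.02
tool_pos: [0.5968, 0.145, 0.1832]
ee_rot: [-3.127, 0.0, -1.43]
wrist_force: [0.0, 0.4, 0.5]
width: 0.0374
```

```bash
python3 -c "
from h import *
go(.50,-.0,.2,-50)
snap('scene','sc8');snap('side','s8')
a=cv2.imread('pics/s8.png')[150:400,230:480];b=cv2.imread('pics/sc8.png')[170:370,180:480]
cv2.imwrite('pics/m13.png',cv2.resize(a,None,fx=2.3,fy=2.3,interpolation=cv2.INTER_CUBIC))
cv2.imwrite('pics/m14.png',cv2.resize(b,None,fx=2.3,fy=2.3,interpolation=cv2.INTER_CUBIC))
"
```

```text
shift [ 0.5202  0.4636 -0.0743] turn [-0.0047 -0.0013 -0.1775] rows 4.5 yaw -82.0 dyaw 32.0 q6 1.58 t 25.0 F [0.  0.4 0.5] w 0.0374
```

View pics/m13.png

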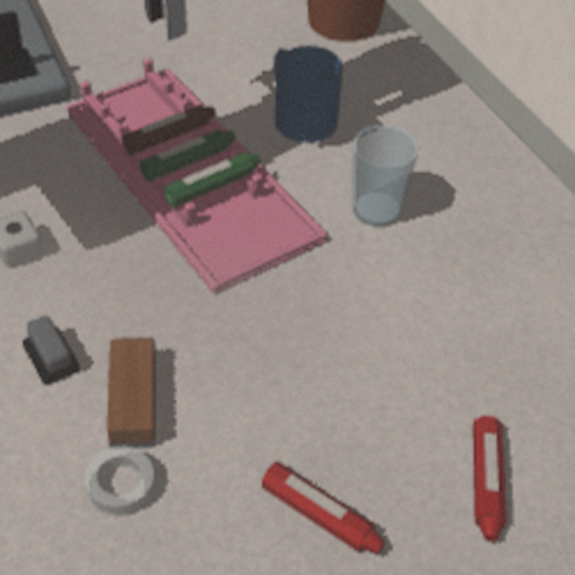

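View pics/m14.png

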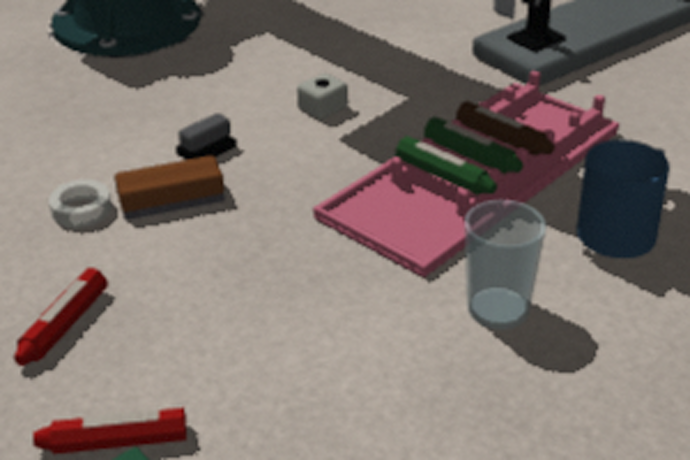

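```bash
python3 -c "
from h import *
go(.424,-.15,.2,-20)
"
```

```text
shift [ 1.0715  0.8377 -0.0988] turn [-0.0011 -0.0006 -0.3442] rows 8.7 yaw -82.0 dyaw 62.0 q6 1.58 t 25.1 F [-0.1  0.4  0. ] w 0.0375
```

Call:
servo_tool(targets="0.8 0.5 0.4 -0.1 0 0 -0.17;0.8 0.5 0.4 -0.1 0 0 -0.17;0.8 0.5 0.4 -0.1 0 0 -0.17;0.8 0.5 0.4 -0.1 0 0 -0.17;0.8 1 0.84 -0.1 0 0 -0.34;0.8 1 0.84 -0.1 0 0 -0.34;0.8 1 0.84 -0.1 0 0 -0.34;0.8 1 0.84 -0.1 0 0 -0.34;0.8 1 0.84 -0.1 0 0 -0.34;0.8 1 0.84 -0.1 0 0 -0.34;0.8 1 0.84 -0.1 0 0 -0.34;0.8 1 0.84 -0.1 0 0 -0.34")

```text
time: 26.12
tool_pos: [0.4199, -0.1318, 0.1978]
ee_rot: [-3.141, 0.003, -0.364]
wrist_force: [-0.2, -0.7, 0.2]
width: 0.0751
```

```bash
python3 -c "
from h import *
go(.424,-.193,.14,-17)
snap('wrist','w12')
"
```

```text
shift [0.103  0.2233 0.2306] turn [-0.0003  0.0008 -0.0215] rows 2.0 yaw -20.9 dyaw 3.9 q6 -0.07 t 26.1 F [-0.2 -0.7  0.2] w 0.0751
```

View pics/w12.png

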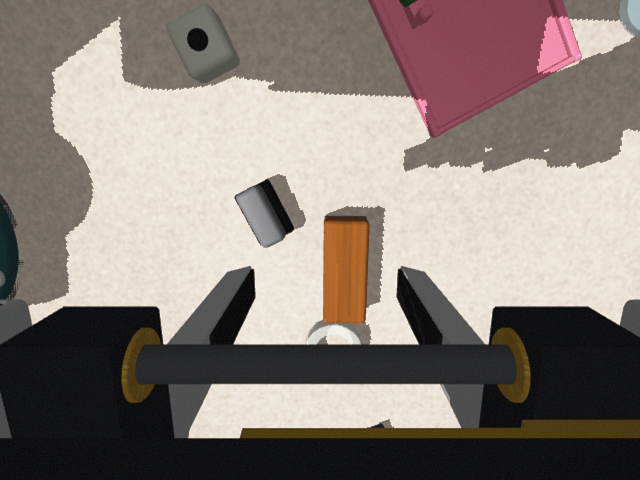

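```bash
python3 -c "
from h import *
np.set_printoptions(precision=4,suppress=True)
P=[onz('w12',*p,.034) for p in((324,221),(368,218),(366,322),(324,322))]
g=np.mean(P,0);d=(P[0]+P[1]-P[2]-P[3])/2;print(g,np.linalg.norm(d),np.degrees(np.arctan2(d[1],d[0])))
for p in((265,247),(293,230)):print('st',onz('w12',*p,.03))
go(g[0],g[1],.009,np.degrees(np.arctan2(d[1],d[0]))-90)
"
```

```text
[ 0.421  -0.1859  0.034 ] 0.10826073616433347 69.39920920523615
st [ 0.3549 -0.1335  0.03  ]
st [ 0.3876 -0.1273  0.03  ]
shift [0.0816 0.2027 0.756 ] turn [-0.0003  0.0006 -0.0011] rows 4.7 yaw -20.8 dyaw 0.2 q6 -0.07 t 26.2 F [-0.1 -0.2  0.2] w 0.0754
```

Call:
servo_tool(targets="0.85 0.09 0.215 0.2 0 0 -0.01;0.85 0.09 0.215 0.3 0 0 -0.01;0.85 0.09 0.215 0.45 0 0 -0.01;0.85 0.09 0.215 0.6 0 0 -0.01;0.85 0.09 0.215 0.75 0 0 -0.01;0.85 0.09 0.215 0.75 0 0 -0.01;0.85 0.09 0.215 0.75 0 0 -0.01;0 0.09 0.215 0.75 0 0 -0.01;0 0.09 0.215 0.75 0 0 -0.01;0 0.09 0.215 0.75 0 0 -0.01;0 0.09 0.215 0.75 0 0 -0.01;0 0.09 0.215 0.75 0 0 -0.01")

```text
time: 27.17
tool_pos: [0.4228, -0.1911, 0.0133]
ee_rot: [3.141, -0.002, -0.331]
wrist_force: [-1.0, 0.1, 1.1]
width: 0.0502
```

Call:
servo_tool(targets="0 0 0 0 0 0 0;0 0 0 0 0 0 0;0 0 0 -0.1 0 0 0;0 0 0 -0.2 0 0 0;0 0 0 -0.35 0 0 0;0 0 0 -0.5 0 0 0;0 0 0 -0.6 0 0 0;0 0 0 -0.6 0 0 0")

```text
time: 27.83
tool_pos: [0.4253, -0.1927, 0.1683]
ee_rot: [3.139, -0.013, -0.331]
wrist_force: [0.3, -0.6, -0.4]
width: 0.0449
```

```bash
python3 -c "
from h import *
snap('wrist','w13')
go(.616,-.033,.14,-82.1)
"
```

```text
shift [ 0.5191 -0.8508  0.1019] turn [-0.0009 -0.0023  0.3507] rows 8.8 yaw -19.0 dyaw -63.1 q6 -0.22 t 27.9 F [ 0.4 -0.2 -2.3] w 0.0447
```

View pics/w13.png

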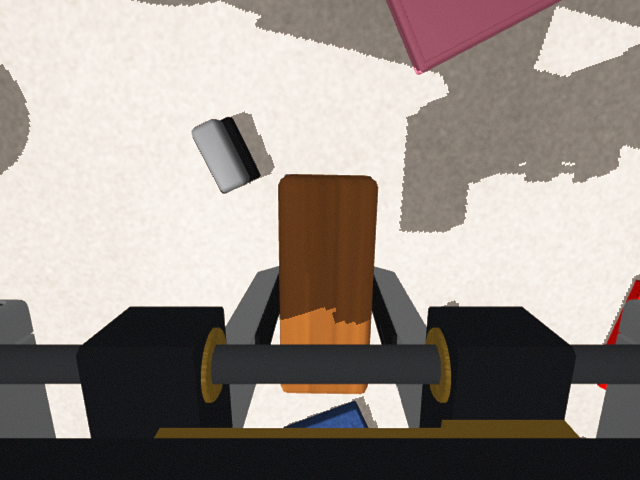

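Call:
servo_tool(targets="0 0.52 -0.85 0 0 0 0.35;0 0.52 -0.85 0 0 0 0.35;0 0.52 -0.85 0 0 0 0.35;0 0.52 -0.85 0 0 0 0.35;0 0.52 -0.85 0 0 0 0.35;0 0.52 -0.85 0 0 0 0.35;0 0.52 -0.85 0 0 0 0.35;0 0.52 -0.85 0 0 0 0.35;0 0.52 -0.85 0 0 0 0.35;0 0.52 -0.85 0 0 0 0.35;0 0.52 -0.85 0 0 0 0.35;0 0.52 -0.85 0 0 0 0.35")

```text
time: 28.88
tool_pos: [0.6133, -0.0321, 0.1599]
ee_rot: [3.139, 0.001, -1.428]
wrist_force: [-0.2, -0.5, -1.6]
width: 0.0453
```

```bash
python3 -c "
from h import *
go(.616,-.033,.024,-82.1)
snap('wrist','w14')
p,Rm,o=pose()
for u,v in((278,176),(377,177),(282,392),(367,392)):print((Rm.T@(onz('w14',u,v,p[2]+.021)-p)).round(4))
"
```

```text
shift [ 0.0054 -0.0115  0.5437] turn [0.0008 0.0003 0.0014] rows 3.3 yaw -81.8 dyaw -0.3 q6 1.28 t 28.9 F [-0.2 -0.5 -1.6] w 0.0453
[-0.0213 -0.0582 -0.0211]
[ 0.0214 -0.0578 -0.0211]
[-0.0225  0.049  -0.0209]
[ 0.0201  0.0489 -0.0209]
```

View pics/w14.png

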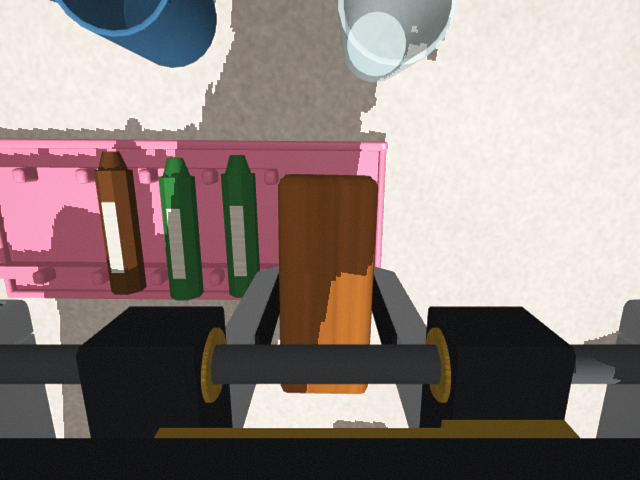

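Call:
servo_tool(targets="0 0.005 0.006 0.15 0 0 0;0 0.005 0.006 0.3 0 0 0;0 0.005 0.006 0.42 0 0 0;0 0.005 0.006 0.5 0 0 0;0 0.005 0.006 0.54 0 0 0;0 0.005 0.006 0.55 0 0 0;0 0.005 0.006 0.55 0 0 0;0 0.005 0.006 0.55 0 0 0")

```text
time: 29.6
tool_pos: [0.6143, -0.0338, 0.0262]
ee_rot: [-3.138, -0.001, -1.43]
wrist_force: [0.6, -0.8, -1.5]
width: 0.0447
```

```bash
python3 -c "
from h import *
go(.616,-.033,.024,-82.1)
snap('side','s9');snap('scene','sc9')
a=cv2.imread('pics/s9.png')[150:290,230:400];b=cv2.imread('pics/sc9.png')[170:310,310:480]
cv2.imwrite('pics/m15.png',cv2.resize(np.hstack([a,b]),None,fx=2.3,fy=2.3,interpolation=cv2.INTER_CUBIC))
"
```

```text
shift [-0.0021 -0.0072  0.009 ] turn [-0.0011 -0.0003  0.0008] rows 0.1 yaw -82.0 dyaw -0.1 q6 1.28 t 29.6 F [ 0.6 -0.8 -1.5] w 0.0447
```

View pics/m15.png

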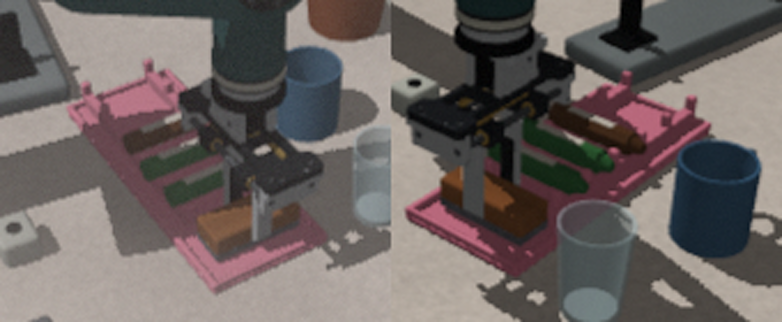

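Lower the last few mm until it touches, release and rise.

Call:
servo_tool(targets="0 0 0 0.015 0 0 0;0 0 0 0.02 0 0 0;0 0 0 0.02 0 0 0;0.57 0 0 0.02 0 0 0;0.57 0 0 0.02 0 0 0;0.57 0 0 0.02 0 0 0;0.57 0 0 0.02 0 0 0;0.57 0 0 -0.1 0 0 0;0.57 0 0 -0.25 0 0 0;0.57 0 0 -0.4 0 0 0;0.57 0 0 -0.6 0 0 0;0.57 0 0 -0.6 0 0 0")

```text
time: 30.7
tool_pos: [0.6163, -0.034, 0.1832]
ee_rot: [-3.128, -0.004, -1.431]
wrist_force: [0.2, -0.4, 1.0]
width: 0.0536
```

```bash
python3 -c "
from h import *
go(.49,.03,.26,-82)
"
```

```text
shift [-0.3227  0.4603 -0.3147] turn [-0.0043 -0.0012  0.0002] rows 3.9 yaw -82.0 dyaw -0.0 q6 1.28 t 30.7 F [ 0.2 -0.4  1. ] w 0.0536
```

Call:
servo_tool(targets="0.57 -0.32 0.46 -0.31 0 0 0;0.57 -0.32 0.46 -0.31 0 0 0;0.57 -0.32 0.46 -0.31 0 0 0;0.57 -0.32 0.46 -0.31 0 0 0;0.57 -0.32 0.46 -0.31 0 0 0;0.57 -0.32 0.46 -0.31 0 0 0;0.57 -0.32 0.46 -0.31 0 0 0;0.57 -0.32 0.46 -0.31 0 0 0;0.57 -0.32 0.46 -0.31 0 0 0")

```text
time: 31.45
tool_pos: [0.488, 0.0291, 0.2497]
ee_rot: [3.138, 0.001, -1.432]
wrist_force: [1.1, -0.4, 1.1]
width: 0.0534
```

```bash
python3 -c "
from h import *
snap('wrist','w15')
"
```

```text
(no output)
```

View pics/w15.png

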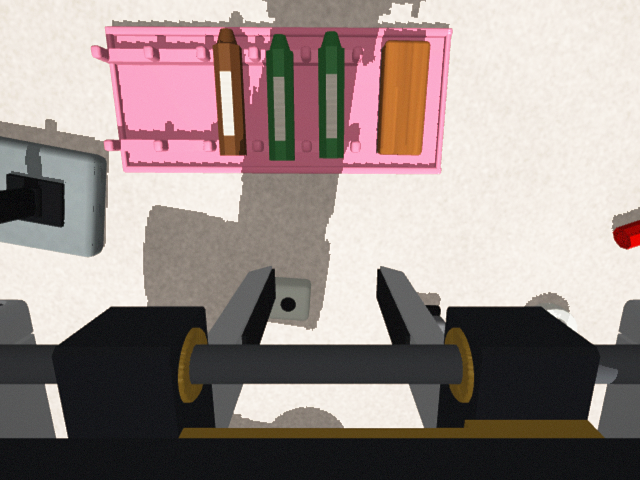

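```bash
python3 -c "
from h import *
q=(.5985,.0936,.1374);c,s=np.cos(q[2]),np.sin(q[2])
def cf(X): d=X[:2]-np.array(q[:2]);return np.array([c*d[0]+s*d[1],-s*d[0]+c*d[1]])*1e3
for n,a,b in(('br',(227,30),(231,154)),('g1',(280,36),(282,158)),('g2',(331,33),(333,157))):
  A=cf(onz('w15',*a,.042));B=cf(onz('w15',*b,.046));print(n,A.round(1),B.round(1),((A+B)/2).round(1))
P=[cf(onz('w15',*p,.042)) for p in((386,42),(430,42),(423,154),(379,152))];print('er',np.array(P).round(1).tolist(),np.mean(P,0))
go(.47,.25,.25,-82)
"
```

```text
br [62.7 47.7] [-54.2  49.9] [ 4.2 48.8]
g1 [57.5 -3.5] [-58.1  -2.8] [-0.3 -3.1]
g2 [ 60.3 -53. ] [-56.9 -55.7] [  1.7 -54.3]
er [[52.5, -106.6], [52.6, -149.5], [-53.7, -149.8], [-51.8, -103.7]] [-1.24483724e-01 -1.27397049e+02]
shift [-0.8849 -0.0512 -0.    ] turn [ 0.001   0.0002 -0.0001] rows 5.3 yaw -82.0 dyaw 0.0 q6 1.38 t 31.5 F [ 1.4 -0.2  0.3] w 0.0539
```

```bash
python3 -c "
from h import *
go(.46,.2,.2,-88)
"
```

```text
shift [-0.6923  0.0156  0.2001] turn [0.001  0.0001 0.0332] rows 4.3 yaw -82.0 dyaw -6.0 q6 1.38 t 31.5 F [ 1.4 -0.2  0.3] w 0.0539
```

Call:
servo_tool(targets="0 -0.69 0.015 0 0 0 0.033;0 -0.69 0.015 0 0 0 0.033;0 -0.69 0.015 0 0 0 0.033;0 -0.69 0.015 0 0 0 0.033;0 -0.69 0.015 0 0 0 0.033;0 -0.69 0.015 0 0 0 0.033;0 -0.69 0.015 0 0 0 0.033;0 -0.69 0.015 0 0 0 0.033")

```text
time: 32.17
tool_pos: [0.4605, 0.1986, 0.2512]
ee_rot: [3.141, -0.001, -1.536]
wrist_force: [0.4, -0.5, 0.3]
width: 0.0039
```

```bash
python3 -c "
from h import *
go(.459,.397,.2,-88);go(.459,.397,.09,-88)
"
```

```text
shift [-0.7935 -0.0217  0.204 ] turn [ 0.0003 -0.0003 -0.0001] rows 4.9 yaw -88.0 dyaw 0.0 q6 1.83 t 32.2 F [ 0.4 -0.5  0.3] w 0.0039
shift [-0.7939 -0.022   0.644 ] turn [ 0.0003 -0.0003 -0.0001] rows 6.1 yaw -88.0 dyaw 0.0 q6 1.83 t 32.2 F [ 0.4 -0.5  0.3] w 0.0039
```

Call:
servo_tool(targets="0 -0.79 -0.022 0.2 0 0 0;0 -0.79 -0.022 0.2 0 0 0;0 -0.79 -0.022 0.2 0 0 0;0 -0.79 -0.022 0.2 0 0 0;0 -0.79 -0.022 0.2 0 0 0;0 -0.79 -0.022 0.2 0 0 0;0 -0.79 -0.022 0.35 0 0 0;0 -0.79 -0.022 0.5 0 0 0;0 -0.79 -0.022 0.62 0 0 0;0 -0.79 -0.022 0.645 0 0 0;0 -0.79 -0.022 0.645 0 0 0;0 -0.79 -0.022 0.645 0 0 0")

```text
time: 33.17
tool_pos: [0.4598, 0.3967, 0.092]
ee_rot: [-3.14, 0.001, -1.536]
wrist_force: [-0.3, 0.2, 1.0]
width: 0.0004
```

```bash
python3 -c "
from h import *
go(.456,.345,.09,-88)
snap('side','s10');snap('scene','sc10')
a=cv2.imread('pics/s10.png')[100:240,170:320];b=cv2.imread('pics/sc10.png')[120:260,360:510]
cv2.imwrite('pics/m16.png',cv2.resize(np.hstack([a,b]),None,fx=2.6,fy=2.6,interpolation=cv2.INTER_CUBIC))"
```

```text
shift [0.206  0.0222 0.0078] turn [-0.0005  0.0002 -0.0001] rows 1.2 yaw -88.0 dyaw 0.0 q6 2.16 t 33.2 F [-0.3  0.2  1. ] w 0.0004
```

View pics/m16.png

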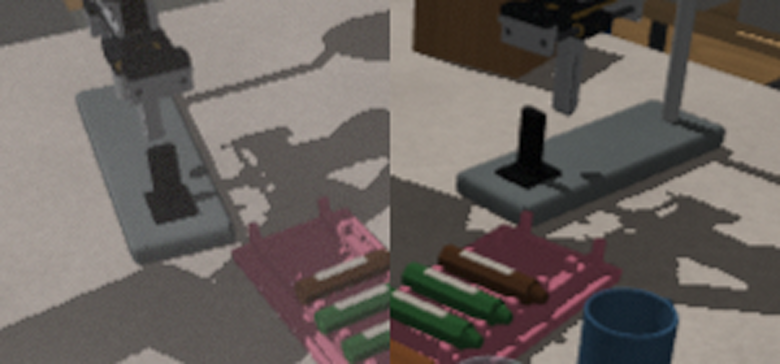

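Now push steadily, tracking towards y = 0.343.

Call:
servo_tool(targets="0 0.06 0.01 0.005 0 0 0;0 0.1 0.015 0.005 0 0 0;0 0.12 0.015 0.005 0 0 0;0 0.14 0.015 0.005 0 0 0;0 0.16 0.02 0.005 0 0 0;0 0.18 0.02 0.005 0 0 0;0 0.2 0.02 0.005 0 0 0;0 0.21 0.02 0.005 0 0 0;0 0.21 0.02 0.005 0 0 0;0 0.21 0.02 0.005 0 0 0")

```text
time: 34.1
tool_pos: [0.4551, 0.3451, 0.0892]
ee_rot: [3.141, 0.001, -1.534]
wrist_force: [-0.3, 2.1, 0.8]
width: 0.0006
```

```bash
python3 -c "
from h import *
go(.456,.343,.09,-88)
snap('side','s11');snap('scene','sc11')
a=cv2.imread('pics/s11.png')[100:240,170:320];b=cv2.imread('pics/sc11.png')[120:260,360:510]
cv2.imwrite('pics/m17.png',cv2.resize(np.hstack([a,b]),None,fx=2.6,fy=2.6,interpolation=cv2.INTER_CUBIC))
o=np.array([.4565,.349,.036]);u=np.array([.052,.9986,0])
for th in (0,-.2,-.3,-.4,-.5):
  t=o+.075*(np.sin(th)*u+np.cos(th)*np.array([0,0,1]));print(th,(proj('sc11',t)[0]-[360,120])*2.6+[390,0])
"
```

```text
shift [ 0.0084 -0.0033 -0.003 ] turn [0.0001 0.0002 0.0005] rows 0.1 yaw -87.9 dyaw -0.1 q6 2.08 t 34.1 F [-0.3  2.1  0.8] w 0.0006
0 [530.88115077 108.74352027]
-0.2 [521.23969431 113.3587135 ]
-0.3 [516.42656209 116.56273208]
-0.4 [511.68964733 120.32398915]
-0.5 [507.08200738 124.60320229]
```

View pics/m17.png

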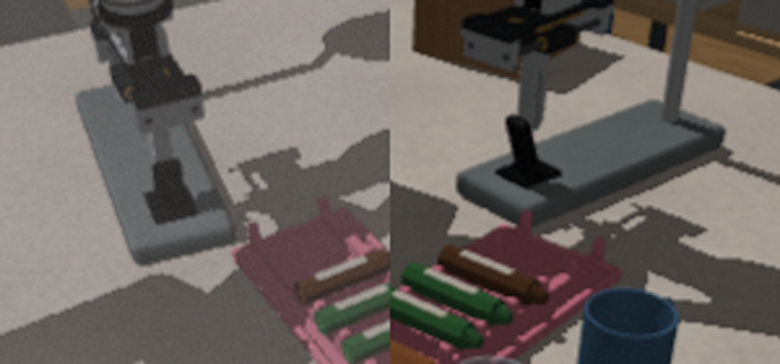

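Call:
servo_tool(targets="0 0.015 0 0 0 0 0;0 0.025 0 0 0 0 0;0 0.025 0 0 0 0 0;0 0.025 0 0 0 0 0")

```text
time: 34.53
tool_pos: [0.4554, 0.3386, 0.0892]
ee_rot: [3.141, 0.0, -1.535]
wrist_force: [-0.5, 2.3, 0.3]
width: 0.0005
```

```bash
python3 -c "
from h import *
go(.456,.343,.09,-88)
snap('scene','sc12')
cv2.imwrite('pics/m18.png',cv2.resize(cv2.imread('pics/sc12.png')[120:260,360:510],None,fx=4,fy=4,interpolation=cv2.INTER_CUBIC))
o=np.array([.4565,.349,.036]);u=np.array([.052,.9986,0])
for th in (-.2,-.3,-.4,-.5):
  t=o+.075*(np.sin(th)*u+np.cos(th)*np.array([0,0,1]));print(th,(proj('sc12',t)[0]-[360,120])*4)
"
```

```text
shift [-0.0174 -0.0032 -0.0031] turn [0.0001 0.0001 0.0004] rows 0.1 yaw -87.9 dyaw -0.1 q6 2.07 t 34.5 F [-0.5  2.3  0.3] w 0.0005
-0.2 [201.90722202 174.39802077]
-0.3 [194.50240321 179.32728012]
-0.4 [187.21484205 185.11382947]
-0.5 [180.12616519 191.69723429]
```

View pics/m18.png

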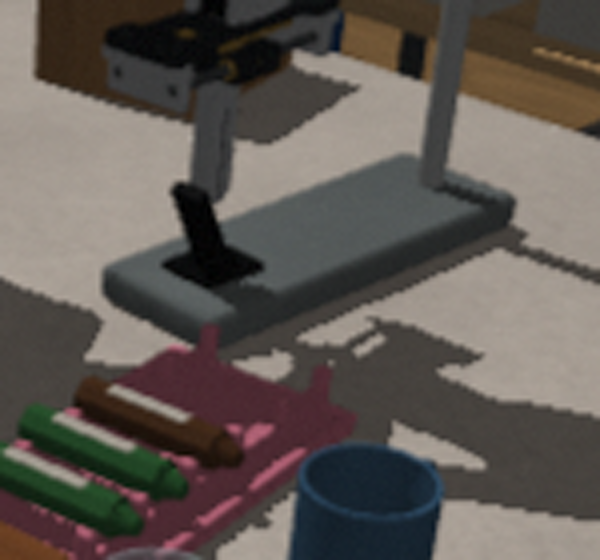

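Call:
servo_tool(targets="0 0.006 0 0 0 0 0;0 0.006 0 0 0 0 0;0 0.006 0 0 0 0 0;0 0.006 0 0 0 0 0;0 0.006 0 0 0 0 0;0 0.006 0 0 0 0 0;0 0.006 0 0 0 0 0;0 0.006 0 0 0 0 0;0 0.006 0 0 0 0 0;0 0.006 0 0 0 0 0;0 0.006 0 0 0 0 0;0 0.006 0 0 0 0 0")

```text
time: 35.58
tool_pos: [0.4555, 0.3371, 0.0892]
ee_rot: [3.142, 0.0, -1.534]
wrist_force: [-0.8, 2.3, 0.7]
width: 0.0006
```

Call:
servo_tool(targets="0 -0.05 0 0 0 0 0;0 -0.1 0 0 0 0 0;0 -0.15 0 0 0 0 0;0 -0.2 0 0 0 0 0;0 -0.24 0 0 0 0 0;0 -0.24 0 0 0 0 0;0 -0.24 0 -0.2 0 0 0;0 -0.24 0 -0.4 0 0 0;0 -0.24 0 -0.5 0 0 0;0 -0.24 0 -0.5 0 0 0;0 -0.24 0 -0.5 0 0 0")

```text
time: 36.5
tool_pos: [0.4548, 0.398, 0.2186]
ee_rot: [-3.135, 0.004, -1.534]
wrist_force: [0.5, -0.7, -0.7]
width: 0.0003
```

```bash
python3 -c "
from h import *
go(.456,.343,.09,-88)
snap('scene','sc13');snap('side','s13')
"
```

```text
shift [0.2222 0.0067 0.5136] turn [-0.0022  0.0013  0.0005] rows 3.4 yaw -87.9 dyaw -0.1 q6 2.16 t 36.5 F [ 0.5 -0.7 -0.7] w 0.0003
```

View pics/sc13.png

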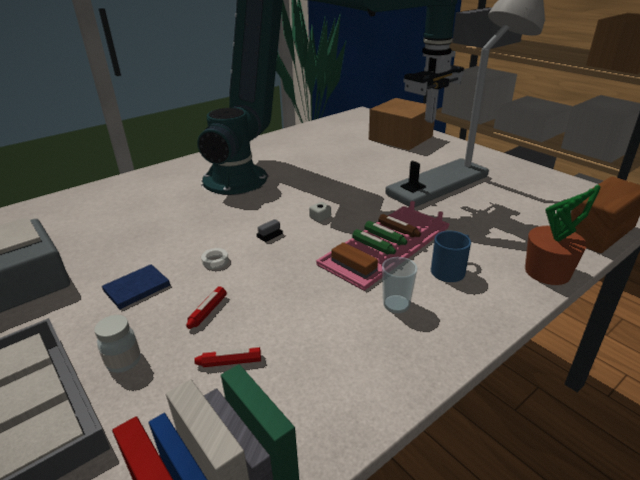

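View pics/s13.png

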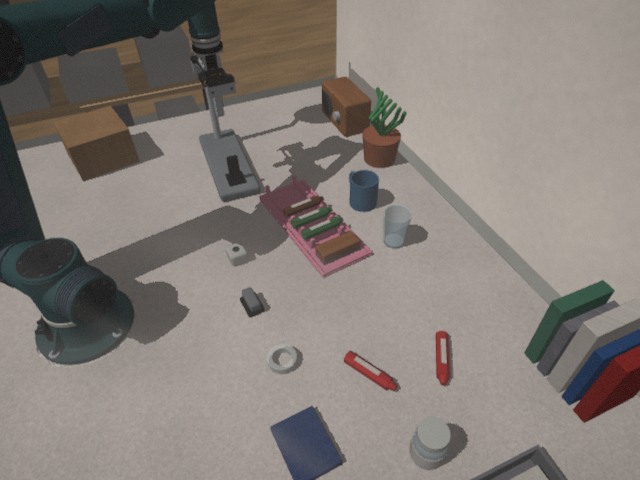

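```bash
python3 -c "
from h import *
robot.close_job()
"
```

```text
the job is handed in; nothing more can be done
```

The job is handed in at about 36.5 s of the 210 s allowed. No verdict was reported, so what follows rests on my own measurements.

- **Lamp on:** I tilted the paddle towards the stem to an estimated 0.45 rad (from the pictures and finger travel) and held it for over 1 s. It was upright again in the picture afterwards.
- **Crayons:** I laid two green crayons and one brown one in slots 1 to 3. In the last wrist picture their centres were within about 4 mm of the slot centres.
- **Eraser:** It lies in its bay, about 1 mm from the centre and lengthwise.
- **Lamp off:** I held the paddle away from the stem for about 1 s, at roughly -0.4 rad by the picture and slightly further during the hold. The final pictures show it upright and the gripper clear of everything.

I left the two red crayon look-alikes where they were. They match the real crayons in size and shape, so only the instruction about red look-alikes told them apart. The one further from the robot was also slightly out of reach, at about 0.80 m.

The other things on the table look unmoved in the final pictures. I noticed no knocked item or grip slip.

One check disagreed at first. An early caddy fit was off by a few millimetres because the arm was still moving when the picture was taken. I repeated it with the arm still before placing anything.

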